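# Rinsed shrimp-tank kit onto its drying pads

### The arm

A 7-joint arm with a two-finger parallel gripper is mounted at the origin on the work surface. World frame = base frame: x ahead of the robot, y to its left, z up, the work surface at z = 0. Lengths are in m, angles in rad, forces in N, time in s.
With the tool pointing down it reaches from about 0.425 to 0.925 m from the base axis. Payload 6.8 kg.
Tool frame: the origin (TCP) lies midway between the tips of the shut fingers; the grasp point (between the pads) lies 19 mm behind it (hold_point_z is the distance from the TCP to the grasp point, in m); z points along the fingers, y is the direction in which the jaws open and shut (so a half turn about z gives the same grasp; the last joint's range is limited). The gripper opens to 85 mm and grips with 20 to 120 N. Pads are 22 mm wide; open, the fingers measure 114 mm over their backs; the gripper's body (76 mm by 85 mm) begins 54 mm behind the grasp point. The pads swing forward as they close: fully open they stand 13 mm farther back than shut.
Start: joints at [1.137, 0.477, 0.022, 1.555, -0.011, 1.109, -0.083], TCP at [0.216, -0.64, 0.231] pointing down, gripper open.
Joint ranges: [-2.96, 2.96], [-0.34, 2.1], [-1.41, 1.46], [0.24, 2.44], [-1.37, 4.51], [0.17, 1.92], [-2.96, 2.96]. Speed limits (rad/s): [2.39, 2.39, 3.14, 3.14, 3.14, 3.14, 3.14].

### API

Orientations are given as a 3x3 rotation matrix whose columns are the frame's x, y, z axes.
In Python, from rig import get_state, get_image, hand_in, recognise, hold_point_z gives the robot as it stands. The module is installed in compiled form; this text tells all that it offers.
- The arm moves only by the shell command python3 -m creep 'ROWS'. ROWS is JSON, a list of rows, each a list of 3 entries, a list of its own where there are three numbers: the shift along the tool's x, y, z in cm, then the turn, a rotation vector about the tool's x, y, z in rad, then the finger opening in cm, from 0 to 8.54. In form: [[[dx, dy, dz], [wx, wy, wz], grip], ...]. A call has 1 to 8 rows; each row shifts and turns the pose as measured when the row begins, along the tool's axes as they then stand; what a row does not reach is not made up. A row lasts 1/12 s, in which the tool goes at most 41.7 mm and 7.16 degrees, less where a joint would pass 70% of its speed; a pose out of reach is approached as far as the arm can. A call is refused whole if a number of a shift passes 4.17 or a number of a turn 0.125, either way. A call with a gripper value outside its range is refused whole. The fingers move at their own pace and stop on an object; the grip force is fixed at half the most. Time passes only in rows, so rows that do not move let the fingers close. It gives the time, the measured TCP pose, the force and the opening at its end, in the units of the state.
- get_state(): the state, without advancing time (a new reading comes with each control period).
- get_image(name): name is "side" or "top"; returns a dict with "pixels" (384x512x3 uint8, blue, green, red), "camera_matrix" (3x3 intrinsics, pixels), "T" (4x4, takes a point from camera to world coordinates). Camera axes: x right, y up, looking along -z (the intrinsics and any distortion apply to the point x, -y, -z); pixel columns grow to the right and rows downward; lengths in m; the calibration is good to about 2 mm. A picture is of the moment at which its call begins. There is no depth.
- hand_in(): hands the job in, once; it reports no verdict.
Trained networks look in a picture, given as the dict that the camera call returned (one of the last four; its "shot" number tells which), for a name from the list of things; names that differ only in an ending like _2 or _b are one class to them, and where a whole thing is asked for, a point or a joint stands for the part that bears it (a point fixed in the world has none). Each returns a list of dicts, best first, with "confidence" (0 to 1); they miss things now and then, are a little off and sometimes report something else, mostly with a low value. They report only what shows in the picture. A call takes as long as a camera call. They do not tell look-alikes from the thing itself.
- recognise(picture, thing): "rect" ([left, top, width, height] in pixels, round what is visible of it).
The state is a dict: "clock": time; "joint_pos": joint angles; "joint_velocities": joint speeds; "effort": joint torques, N m; "eef_pos": TCP position; "ee_rot": TCP orientation; "ft_force": force on the tool from outside, world axes, zero at the start; "moment": the same for the moment, N m; "grip_width": finger opening in m.
Only numpy, scipy, OpenCV 4.12 (cv2) and the standard library are available. Lean on these libraries where they do the work, as an engineer would, in place of code of your own. Each camera call takes 0.05 s, during which the arm holds its last target.

### The job

Put the rinsed shrimp-tank kit out to dry: set the white-lidded glass jar, the brown shrimp cave, the blue suction cup and the green intake strainer each upright and centred on the pad marked with its own outline in its own colour (white ring for the jar), the cave lying along its oblong. The strainer's pipe is held in a sprung clip: draw it straight out through the clip's open front before you lift it. Leave the amber bottle standing where it is.

Things in the scene. Friction and masses are not known exactly. Their poses are not given: they have to be found in the camera images.
- jar_center (a point): Round glass specimen jar with a white screw lid, closed, about 130 g: 54 mm diameter, the lid 50 mm, 66 mm tall in all. Stands upright. Point on its axis half-way up (33 mm above its underside); z up.
- cave_center (a point): Brown ceramic shrimp cave: a tunnel open at both ends, 64 mm long (its x axis), 44 mm wide (y), 40 mm tall, about 110 g. Outer side walls upright to 26 mm height, arched above, so pinch it across the 44 mm width low down. Same both ways round. Point at its middle, 20 mm above its underside; z up.
- cup_center (a point): Blue suction cup standing on its disc: disc 40 mm diameter rising to 7 mm, above it a solid stem of 20 mm diameter, top 40 mm above the underside, about 30 g. Grip the stem, fingertips above the disc. Point on its axis, 20 mm above its underside; z up.
- strainer_center (a point): Green intake strainer standing upright: round basket 40 mm diameter and 34 mm tall at the foot, above it a straight round pipe of 18 mm diameter up to 120 mm, about 70 g. At the start its pipe is held in the sprung clip, its foot resting on the step. Point on its axis, 60 mm above its underside; z up.
- pad_jar_top (a point): Drying pad, fixed: dark grey rubber tile 90 x 90 mm, 4 mm thick, lying on the step, marked with a large white ring (62 mm outside diameter, middle grey): the glass jar's outline. This point is the centre of its upper face, which is also the centre of the mark, 4 mm above the step; z up.
- pad_cave_top (a point): Drying pad, fixed: dark grey rubber tile 90 x 90 mm, 4 mm thick, lying on the step, marked with a brown oblong frame 74 x 54 mm with a brown stripe along its middle: the cave's outline; long side along x. This point is the centre of its upper face, which is also the centre of the mark, 4 mm above the step; z up.
- pad_cup_top (a point): Drying pad, fixed: dark grey rubber tile 90 x 90 mm, 4 mm thick, lying on the step, marked with a solid blue disc of 46 mm diameter: the suction cup's outline. This point is the centre of its upper face, which is also the centre of the mark, 4 mm above the step; z up.
- pad_strainer_top (a point): Drying pad, fixed: dark grey rubber tile 90 x 90 mm, 4 mm thick, lying on the step, marked with a green ring (48 mm outside diameter) round a green dot (18 mm): the strainer's outline. This point is the centre of its upper face, which is also the centre of the mark, 4 mm above the step; z up.
- clip: Fixed sprung C-clip: two yellow jaws 57 to 67 mm up, 15 mm either side of centre; grey 72 mm post 35 mm behind (+x). Origin on the step below the centre, on the held pipe's axis; z up. Mouth opens to its -x, roughly towards the robot: pulled level that way the pipe springs out (up to 10 N), free after 25 mm; the basket stops it lifting out. Grip the pipe above the jaws, fingers closing along y.
- amber_center (a point): Amber glass bottle with a black cap, 44 mm diameter, 80 mm tall, a bystander standing among the things. Point on its axis 40 mm above its underside; z up.
Things that resemble listed ones, but are neither listed nor needed, are in the scene too. There is more than one size of the part that bears strainer_center; the job needs the smaller.

How it is judged:
At the end, for the whole second after the job is handed in: Jar, cave, suction cup and strainer each rest on their own pad, still and released, within 12 mm of its centre (4 mm in height), tilted under 0.12 rad; the cave lies within 0.2 rad of its oblong, either way round; the amber bottle stands within 30 mm of its start (horizontal distance between jar_center and pad_jar_top below 0.012 m and z of jar_center in the frame of pad_jar_top between 0.029 and 0.037 m and angle between each of jar_center, cave_center, cup_center, strainer_center's own z axis and vertical below 0.12 rad and linear speed of each of jar, cave, cup, strainer below 0.02 m/s and horizontal distance between cave_center and pad_cave_top below 0.012 m and z of cave_center in the frame of pad_cave_top between 0.016 and 0.024 m and horizontal distance between cup_center and pad_cup_top below 0.012 m and z of cup_center in the frame of pad_cup_top between 0.016 and 0.024 m and horizontal distance between strainer_center and pad_strainer_top below 0.012 m and z of strainer_center in the frame of pad_strainer_top between 0.056 and 0.064 m and angle between the x axis of cave_center and the x axis of pad_cave_top, either way round below 0.2 rad and distance of amber_center from where it was at the start of the episode below 0.03 m and angle between amber_center's own z axis and vertical below 0.2 rad); the robot touches nothing.
It fails at once if the amber bottle is shoved more than 30 mm or tipped (distance of amber_center from where it was at the start of the episode above 0.03 m or angle between amber_center's own z axis and vertical above 0.35 rad).
It also fails if it takes over 120 s, if anything falls off the work surface, if the arm or the gripper's body presses on something with over 40 N, if the wrist force passes 120 N, or if a joint passes its speed limit or range.

## Working session

There is one attempt and no reset: what is moved stays moved. The work goes in short steps, Python scripts to look and compute and a shell command to move; the robot and the scene stay as the last step left them, time stands still between calls to the robot, and variables do not carry over. Pictures are saved under pics/ and viewed, and the job is handed in when it is done.

```bash
mkdir -p pics; python3 - <<'E'
from rig import *
import cv2,numpy as np
s=get_state();print(s)
print(hold_point_z if not callable(hold_point_z) else hold_point_z())
for n in("side","top"):
    p=get_image(n);cv2.imwrite(f"pics/{n}0.png",p["pixels"]);print(n,p["camera_matrix"],p["T"],[k for k in p])
    np.savez(f"{n}0.npz",px=p["pixels"],K=p["camera_matrix"],T=p["T"])
    for t in["jar_center","cave_center","cup_center","strainer_center","pad_jar_top","pad_cave_top","pad_cup_top","pad_strainer_top","clip","amber_center"]:
        print(t,[(np.round(r["rect"],1).tolist(),round(r["confidence"],2)) for r in recognise(p,t)])
E
```

```text
{'clock': 0.0, 'joint_pos': array([ 1.13688338,  0.47780703,  0.02233167,  1.55646141, -0.01151476,
        1.10929306, -0.08310762]), 'joint_velocities': array([-4.70556449e-04,  1.34427260e-03,  6.54001249e-04,  5.72676461e-05,
        6.40356409e-04,  2.37400535e-04, -2.34510911e-04]), 'effort': array([-8.51569657e-04, -5.96450114e+01,  1.60730269e+00, -2.81194085e+01,
        1.25252159e-02,  9.22719715e-03, -3.54799454e-05]), 'eef_pos': array([ 0.21585653, -0.63892515,  0.23031671]), 'ee_rot': array([[ 9.47386165e-01,  3.20092113e-01, -7.02123161e-04],
       [ 3.20092860e-01, -9.47384645e-01,  1.70181641e-03],
       [-1.20442690e-04, -1.83702194e-03, -9.99998305e-01]]), 'ft_force': array([-0.04954293, -0.90937691,  1.34944942]), 'moment': array([ 0.01994064, -0.0171467 ,  0.05732582]), 'grip_width': 0.08576665133543411}
0.0187
side [[347.85309041   0.         252.07438739]
 [  0.         347.85309041 188.13931604]
 [  0.           0.           1.        ]] [[-0.90751709  0.299296   -0.29467718  0.20604966]
 [-0.41998863 -0.63875528  0.64467142  0.59515652]
 [ 0.00472097  0.708
[... 895 characters left out ...]
24272942]
 [-0.99720199 -0.07153505  0.02170085  0.00898315]
 [ 0.00521953  0.22295872  0.97481391  1.20434116]
 [ 0.          0.          0.          1.        ]] ['pixels', 'camera_matrix', 'T', 'shot']
jar_center [([327.2, 213.4, 20.5, 21.6], 0.83)]
cave_center [([274.6, 200.7, 19.6, 21.1], 0.77), ([204.0, 206.2, 34.4, 29.2], 0.63)]
cup_center []
strainer_center [([253.6, 152.4, 13.3, 16.4], 0.62), ([217.7, 142.7, 14.1, 19.3], 0.51)]
pad_jar_top [([146.2, 232.2, 29.7, 32.2], 0.92)]
pad_cave_top [([298.7, 144.1, 36.5, 33.4], 0.93)]
pad_cup_top [([363.3, 171.5, 30.7, 37.3], 0.76)]
pad_strainer_top [([208.3, 205.8, 32.9, 32.1], 0.96)]
clip [([247.9, 134.6, 21.7, 26.2], 0.68)]
amber_center []
```

```bash
python3 - <<'E'
import cv2
a=cv2.imread("pics/side0.png");b=cv2.imread("pics/top0.png")
cv2.imwrite("pics/side0a.png",cv2.resize(a[100:380,100:400],(800,747),interpolation=cv2.INTER_CUBIC)[:600])
cv2.imwrite("pics/side0b.png",cv2.resize(a[200:384,130:376],(800,598),interpolation=cv2.INTER_CUBIC))
cv2.imwrite("pics/top0a.png",cv2.resize(b[100:310,110:390],(800,600),interpolation=cv2.INTER_CUBIC))
E
```

```text
(no output)
```

View pics/side0.png

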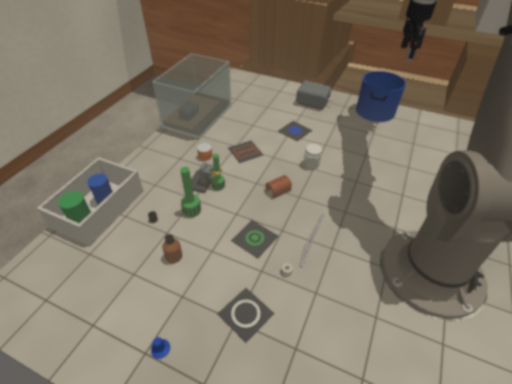

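View pics/side0a.png

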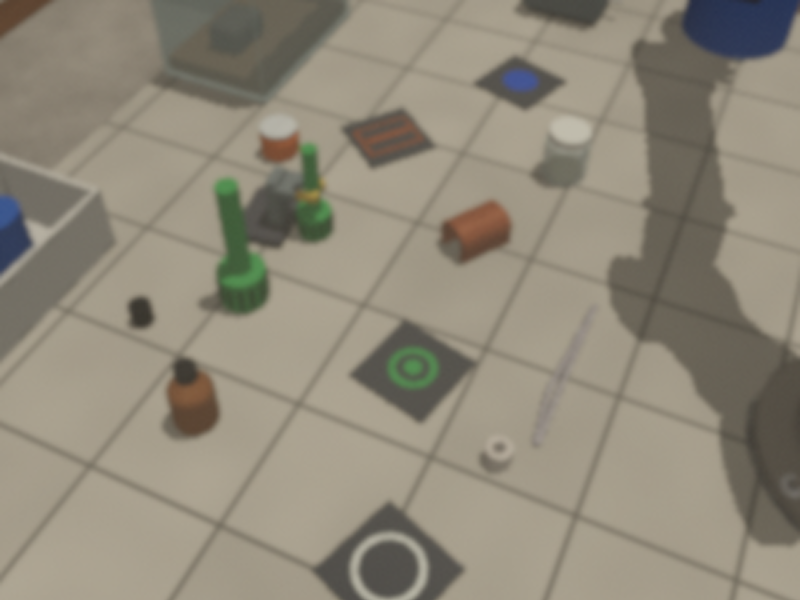

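View pics/top0a.png

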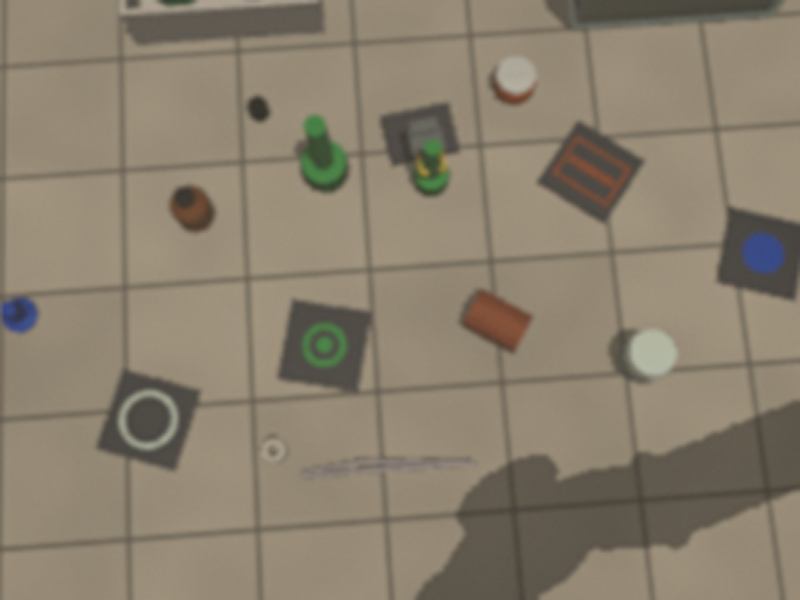

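View pics/top0.png

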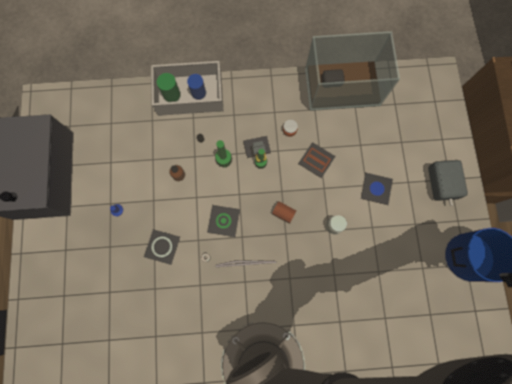

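The strainer candidates in the side picture are the large one at (190,195), which stands free, and the small one at (217,172), which is in the yellow-jawed clip. The small one is meant. The jar candidates are the clear white-lidded jar at (313,157) and a look-alike with orange content at (205,152). Next I'll measure the marks and things in both views.

```bash
cat > h.py <<'E'
import cv2,numpy as np
from scipy.optimize import least_squares
def load(n):
    d=np.load(n+".npz");return d["px"],d["K"],d["T"]
def proj(P,K,T):
    P=np.atleast_2d(P);c=(P-T[:3,3])@T[:3,:3]; return np.c_[K[0,2]+K[0,0]*c[:,0]/-c[:,2],K[1,2]+K[1,1]*(-c[:,1])/-c[:,2]]
def ray(uv,K,T):
    d=np.array([(uv[0]-K[0,2])/K[0,0],-(uv[1]-K[1,2])/K[1,1],-1.]);return T[:3,3],T[:3,:3]@d
def at_z(uv,z,K,T):
    o,d=ray(uv,K,T);return o+d*(z-o[2])/d[2]
def tri(uv1,c1,uv2,c2):
    f=lambda p:np.r_[proj(p,*c1)[0]-uv1,proj(p,*c2)[0]-uv2]
    r=least_squares(f,[.6,0,.02]);return r.x,np.abs(r.fun).max()
def padquad(px,rect):
    # dark tile -> filled contour
    x,y,w,h=[int(v) for v in rect];m=12;x0,y0=max(x-m,0),max(y-m,0)
    c=px[y0:y+h+m,x0:x+w+m];S=6
    big=cv2.resize(c,None,fx=S,fy=S,interpolation=cv2.INTER_CUBIC)
    g=cv2.cvtColor(big,cv2.COLOR_BGR2HSV)
    return big,x0,y0,S
E
python3 - <<'E'
from h import *
S,Ks,Ts=load("side0");T_,Kt,Tt=load("top0")
cs,ct=(Ks,Ts),(Kt,Tt)
R={"jar":([217.6,286.7,54.7,52.8],[146.2,232.2,29.7,32.2]),"cave":([229.1,144.8,34.1,18.5],[298.7,144.1,36.5,33.4]),
"cup":([280.8,121.2,31.3,20.8],[363.3,171.5,30.7,37.3]),"str":([232.8,219.8,48.6,39.0],[208.3,205.8,32.9,32.1])}
for n,(a,b) in R.items():
    out=[]
    for px,r in((S,a),(T_,b)):
        x,y,w,h=[int(v) for v in r];m=8;c=px[y-m:y+h+m,x-m:x+w+m];k=6
        big=cv2.resize(c,None,fx=k,fy=k,interpolation=cv2.INTER_CUBIC)
        v=big.max(2).astype(np.uint8); t,mk=cv2.threshold(v,0,255,cv2.THRESH_BINARY_INV+cv2.THRESH_OTSU)
        # marks: saturated non-floor pixels included through hull
        cc=max(cv2.findContours(mk,cv2.RETR_EXTERNAL,cv2.CHAIN_APPROX_NONE)[0],key=cv2.contourArea)
        q=cv2.convexHull(cc);mm=cv2.moments(q)
        ap=cv2.approxPolyN(q,4)[0] if hasattr(cv2,"approxPolyN") else None
        p=ap.astype(float)
        # diagonal intersection = projective centre
        o=sorted(p.tolist(),key=lambda z:np.arctan2(z[1]-p[:,1].mean(),z[0]-p[:,0].mean()))
        A,B,C,D=[np.array(z+[1.]) for z in o];X=np.cross(np.cross(A,C),np.cross(B,D));X=X[:2]/X[2]
        f=lambda z:((np.array(z)+.5)/k-.5+[x-m,y-m])
        out.append((f(X),np.array([f(z) for z in o]),f([mm["m10"]/mm["m00"],mm["m01"]/mm["m00"]])))
    P,e=tri(out[0][0],cs,out[1][0],ct)
    P2,e2=tri(out[0][2],cs,out[1][2],ct)
    print(n,P.round(4),round(e,2),P2.round(4),round(e2,2),out[0][0].round(1),out[1][0].round(1))
    for (X,q,_),cam in zip(out,(cs,ct)):
        W=np.array([at_z(z,P2[2],*cam) for z in q]);print("  ctr",W.mean(0).round(4),"sides",np.linalg.norm(W-np.roll(W,-1,0),axis=1).round(3),"ang",np.degrees(np.arctan2(*(np.roll(W,-1,0)-W)[:,[1,0]].T)).round(1)%90)
E
```

```text
jar [0.3607 0.2833 0.0019] 0.2 [ 0.3618  0.286  -0.0023] 0.18 [246.1 312.8] [162.  246.7]
  ctr [ 0.3625  0.2839 -0.0023] sides [0.094 0.089 0.095 0.099] ang [68.6 67.9 74.3 67.4]
  ctr [ 0.3609  0.2866 -0.0023] sides [0.095 0.09  0.097 0.099] ang [68.8 67.1 74.4 66. ]
cave [ 0.6061 -0.2254  0.0014] 0.25 [ 6.074e-01 -2.241e-01  5.000e-04] 0.36 [245.3 150.8] [316.9 159.6]
  ctr [ 6.105e-01 -2.260e-01  5.000e-04] sides [0.099 0.094 0.091 0.104] ang [46.2 51.7 51.5 55.8]
  ctr [ 6.083e-01 -2.246e-01  5.000e-04] sides [0.1   0.092 0.093 0.103] ang [46.3 54.4 52.3 57.5]
cup [ 0.4949 -0.4059  0.0007] 0.64 [ 0.4966 -0.4055  0.0005] 0.28 [294.6 130.5] [376.6 189.1]
  ctr [ 0.4979 -0.4062  0.0005] sides [0.092 0.097 0.093 0.098] ang [68.8 72.9 69.7 72.3]
  ctr [ 0.4953 -0.4056  0.0005] sides [0.098 0.089 0.09  0.094] ang [71.3 68.8 74.3 74. ]
str [0.4279 0.0914 0.0022] 0.44 [ 0.4279  0.0887 -0.0014] 0.36 [254.3 238.1] [222.9 220.9]
  ctr [ 0.4298  0.0873 -0.0014] sides [0.097 0.094 0.09  0.094] ang [75.3 74.2 75.8 78.5]
  ctr [ 0.4271  0.089  -0.0014] sides [0.095 0.098 0.092 0.089] ang [77.9 75.5 72.4 77.1]
```

```bash
cat > fit.py <<'E'
from h import *
# photometric fits: masks are painted supersampled, blurred, linearly mixed to match the picture
SS=4
def paint(polys,x0,y0,w,h):
    m=np.zeros((h*SS,w*SS),np.uint8)
    for p,val in polys:
        q=((p-[x0,y0]+.5)*SS-.5)
        cv2.fillPoly(m,[np.round(q*16).astype(np.int32)],val,shift=4)
    m=m.astype(np.float32)/255
    m=cv2.resize(m,(w,h),interpolation=cv2.INTER_AREA)
    return cv2.GaussianBlur(m,(0,0),1.0)
th=np.linspace(0,2*np.pi,48,endpoint=False)
def circ(r,z):return np.c_[r*np.cos(th),r*np.sin(th),0*th+z]
def rectp(a,b,z=0):return np.array([[a,b,z],[-a,b,z],[-a,-b,z],[a,-b,z]])/1.0*[.5,.5,1]
def Rz(a):return np.array([[np.cos(a),-np.sin(a),0],[np.sin(a),np.cos(a),0],[0,0,1]])
def hull(P,cam):return cv2.convexHull(proj(P,*cam).astype(np.float32))[:,0]
def padlayers(kind):
    L=[[(rectp(.09,.09),255)]]
    if kind=="jar":L.append([(circ(.031,0),255),(circ(.027,0),0)])
    if kind=="cave":L.append([(rectp(.074,.054),255),(rectp(.064,.044),0),(rectp(.064,.01),255)])
    if kind=="cup":L.append([(circ(.023,0),255)])
    if kind=="str":L.append([(circ(.024,0),255),(circ(.018,0),0),(circ(.009,0),255)])
    return L
E0=lambda p,a,z:p@Rz(a).T+z
def resid(p,layers,imgs,z=.004):
    out=[]
    for px,cam,(x0,y0,w,h) in imgs:
        cols=[np.ones(w*h)]
        for L in layers:
            m=paint([(hull(E0(q,p[2],[p[0],p[1],z]),cam),v) for q,v in L],x0,y0,w,h);cols.append(m.ravel())
        A=np.stack(cols,1);I=px[y0:y0+h,x0:x0+w].reshape(-1,3).astype(float)
        c=np.linalg.lstsq(A,I,rcond=None)[0];out.append((A@c-I).ravel())
    return np.concatenate(out)
def win(P,cam,r,sh,zt=.0):
    q=proj(np.array(P)+np.array([[sx*r,sy*r,z] for sx in(-1,1) for sy in(-1,1) for z in (0,zt)]),*cam)
    a=np.floor(q.min(0)).astype(int);b=np.ceil(q.max(0)).astype(int)
    a=np.maximum(a,0);b=np.minimum(b,[sh[1]-1,sh[0]-1]);return a[0],a[1],b[0]-a[0]+1,b[1]-a[1]+1
from scipy.optimize import minimize
def fit(layers,p0,imgs,z=.004,yaw=True):
    p0=np.array(p0,float)
    f=lambda q:(resid([q[0]/100,q[1]/100,q[2] if yaw else p0[2]],layers,imgs,z)**2).mean()
    x0=np.array([p0[0]*100,p0[1]*100]+([p0[2]] if yaw else []))
    sim=np.vstack([x0]+[x0+d for d in (np.eye(len(x0))*np.array([.8,.8,.15])[:len(x0)])])
    r=minimize(f,x0,method="Nelder-Mead",options=dict(initial_simplex=sim,xatol=1e-3,fatol=1e-3))
    return np.r_[r.x[:2]/100,r.x[2] if yaw else p0[2]],r.fun**.5
E
python3 - <<'E'
from fit import *
S,Ks,Ts=load("side0");T_,Kt,Tt=load("top0");cs,ct=(Ks,Ts),(Kt,Tt)
G={"jar":(.361,.285,np.radians(68)),"cave":(.608,-.225,np.radians(52)),"cup":(.496,-.4055,np.radians(71)),"str":(.428,.089,np.radians(76))}
for n,g in G.items():
    W=lambda px,c:(px,c,win([g[0],g[1],.004],c,.075,px.shape))
    A,B=W(S,cs),W(T_,ct);L=padlayers(n)
    gs=[g] if n!="cave" else [g,(g[0],g[1],g[2]+np.pi/2)]
    for g in gs:
        for nm,im in(("side",[A]),("top",[B]),("both",[A,B])):
            p,e=fit(L,g,im);print(n,nm,p[:2].round(4),np.degrees(p[2]).round(1),round(e,2))
E
```

```text
jar side [0.362  0.2851] 70.3 7.91
jar top [0.3614 0.2846] 70.3 6.15
jar both [0.3616 0.2849] 71.0 7.69
cave side [ 0.6072 -0.2221] 52.2 14.74
cave top [ 0.6051 -0.2238] 52.6 6.12
cave both [ 0.6058 -0.223 ] 51.8 11.3
cave side [ 0.6067 -0.2211] 143.1 14.92
cave top [ 0.6052 -0.2235] 142.2 7.49
cave both [ 0.6055 -0.2227] 142.3 11.81
cup side [ 0.4968 -0.4028] 71.6 6.63
cup top [ 0.4951 -0.4047] 72.0 5.33
cup both [ 0.4954 -0.4041] 72.2 6.14
str side [0.4288 0.0911] 76.2 7.4
str top [0.4276 0.0897] 75.6 8.33
str both [0.428  0.0904] 75.8 7.83
```

```bash
cat > obj.py <<'E'
from fit import *
def cyl(r,z0,z1):return np.r_[circ(r,z0),circ(r,z1)]
def cavepts():
    t=np.linspace(0,np.pi,15);a=np.c_[.022*np.cos(t),.026+.014*np.sin(t)]
    a=np.r_[a,[[-.022,0],[.022,0]]];return np.r_[np.c_[0*a[:,:1]+.032,a],np.c_[0*a[:,:1]-.032,a]]
def cavetop():
    t=np.linspace(.5,np.pi-.5,9);a=np.c_[.022*np.cos(t),.026+.014*np.sin(t)];return np.r_[np.c_[0*a[:,:1]+.032,a],np.c_[0*a[:,:1]-.032,a]]
def endp(s):
    t=np.linspace(0,np.pi,15);a=np.c_[.022*np.cos(t),.026+.014*np.sin(t)]
    a=np.r_[a,[[-.022,0],[.022,0]]];return np.c_[0*a[:,:1]+s*.032,a]
O={"jar":[[(cyl(.027,0,.05),255)],[(cyl(.025,.052,.066),255)]],
"cave":[[(cavepts(),255)],[(cavetop(),255)],[(endp(1),255)],[(endp(-1),255)]],
"cup":[[(cyl(.020,0,.007),255),(cyl(.01,.007,.04),255)],[(circ(.01,.04),255)]],
"strainer":[[(cyl(.020,0,.034),255),(cyl(.009,.034,.12),255)],[(circ(.009,.12),255)]],
"amber":[[(cyl(.022,0,.055),255)],[(cyl(.01,.06,.08),255)]]}
ZT={"jar":.066,"cave":.04,"cup":.04,"strainer":.12,"amber":.08}
E
python3 - <<'E'
from obj import *
S,Ks,Ts=load("side0");T_,Kt,Tt=load("top0");cs,ct=(Ks,Ts),(Kt,Tt)
fc=lambda uv,z:at_z(uv,z,*ct)
g0={"jar":fc((338,225),.06),"cave":fc((284,212),.035),"cup":fc((117,211),.02),"strainer":fc((260.5,163),.015),"amber":fc((178,174),.04)}
for n,g in g0.items():
    W=lambda px,c:(px,c,win([g[0],g[1],0],c,.05,px.shape,ZT[n]))
    A,B=W(S,cs),W(T_,ct)
    for a0 in ([0,.8,1.6,2.4] if n=="cave" else [0]):
      for nm,im in(("side",[A]),("top",[B]),("both",[A,B])):
        p,e=fit(O[n],(g[0],g[1],a0),im,z=0,yaw=n=="cave");print(n,nm,g[:2].round(3),p[:2].round(4),np.degrees(p[2]).round(1),round(e,2))
# look-alikes, roughly
for n,uv,z in(("bigstrainer foot",(224,158),.02),("orange jar lid",(291,126),.06),("black cap",(200,138),.01),("nut",(206,258),.005)):print(n,fc(uv,z).round(3))
E
```

```text
jar side [ 0.38  -0.255] [ 0.3898 -0.2464] 0.0 13.43
jar top [ 0.38  -0.255] [ 0.3873 -0.2538] 0.0 9.93
jar both [ 0.38  -0.255] [ 0.3882 -0.2531] 0.0 12.24
cave side [ 0.435 -0.1  ] [ 0.4408 -0.0988] 57.4 7.39
cave top [ 0.435 -0.1  ] [ 0.4403 -0.0977] 55.6 4.6
cave both [ 0.435 -0.1  ] [ 0.4408 -0.0983] 55.3 6.45
cave side [ 0.435 -0.1  ] [ 0.4409 -0.0987] 57.6 7.38
cave top [ 0.435 -0.1  ] [ 0.44  -0.098] 54.9 4.63
cave both [ 0.435 -0.1  ] [ 0.4407 -0.0981] 56.2 6.46
cave side [ 0.435 -0.1  ] [ 0.4407 -0.098 ] 57.6 7.42
cave top [ 0.435 -0.1  ] [ 0.4405 -0.0978] 55.9 4.58
cave both [ 0.435 -0.1  ] [ 0.4406 -0.0984] 55.4 6.45
cave side [ 0.435 -0.1  ] [ 0.4481 -0.1047] 150.2 13.37
cave top [ 0.435 -0.1  ] [ 0.4373 -0.0993] 141.8 11.8
cave both [ 0.435 -0.1  ] [ 0.4406 -0.0979] 236.0 6.45
cup side [0.479 0.416] [0.4873 0.4264] 0.0 10.16
cup top [0.479 0.416] [0.4878 0.4249] 0.0 8.04
cup both [0.479 0.416] [0.4876 0.4261] 0.0 9.79
strainer side [ 0.603 -0.041] [ 0.6147 -0.0408] 0.0 29.32
strainer top [ 0.603 -0.041] [ 0.6129 -0.0378] 0.0 23.57
strainer both [ 0.603 -0.041] [ 0.6141 -0.0385] 0.0 27.48
amber side [0.578 0.22 ] [0.5908 0.2254] 0.0 16.81
amber top [0.578 0.22 ] [0.5858 0.2253] 0.0 8.79
amber both [0.578 0.22 ] [0.5892 0.2262] 0.0 15.23
bigstrainer foot [0.627 0.075 0.02 ]
orange jar lid [ 0.704 -0.145  0.06 ]
black cap [0.704 0.15  0.01 ]
nut [0.315 0.149 0.005]
```

```bash
cat > ov.py <<'E'
from obj import *
def crop(px,cam,c,z,half,k,items):
    u,v=proj([c[0],c[1],z],*cam)[0];x0,y0=int(u-half),int(v-half)
    x0=max(0,min(x0,px.shape[1]-2*half));y0=max(0,min(y0,px.shape[0]-2*half))
    im=cv2.resize(px[y0:y0+2*half,x0:x0+2*half],None,fx=k,fy=k,interpolation=cv2.INTER_CUBIC)
    for P,col,hu in items:
        q=hull(P,cam) if hu else proj(P,*cam)
        q=((q-[x0,y0]+.5)*k-.5);cv2.polylines(im,[np.round(q*16).astype(np.int32)],True,col,1,cv2.LINE_AA,4)
    return im
def items(n,x,y,a=0,col=(0,255,255)):
    return [(E0(q,a,[x,y,0]),col,True) for L in O[n] for q,v in L]
E
python3 - <<'E'
from ov import *
S,Ks,Ts=load("side0");T_,Kt,Tt=load("top0")
r=[]
for px,cam in((S,(Ks,Ts)),(T_,(Kt,Tt))):
    a=[crop(px,cam,(.388,-.253),.03,20,10,items("jar",.388,-.253)),crop(px,cam,(.62,-.04),.05,32,6.25,[])]
    a[1]=cv2.resize(a[1],(400,400));r.append(np.hstack(a))
im=np.vstack(r);cv2.imwrite("pics/c1.png",cv2.resize(im,(600,600)))
E
```

```text
(no output)
```

View pics/c1.png

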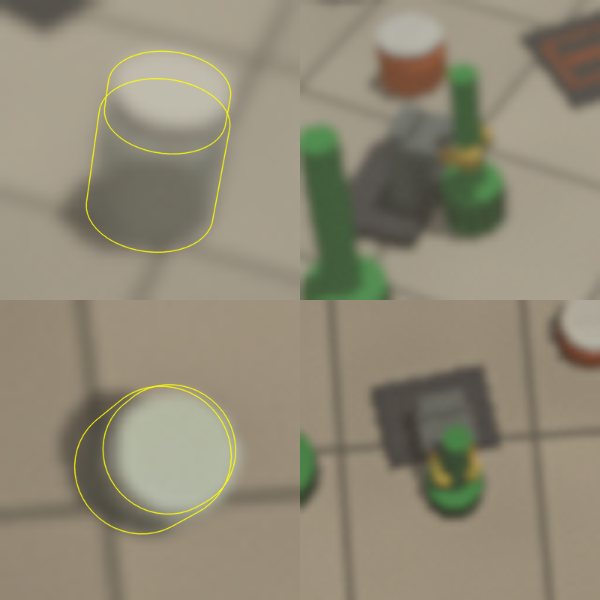

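```bash
python3 - <<'E'
from ov import *
S,Ks,Ts=load("side0");T_,Kt,Tt=load("top0");cs,ct=(Ks,Ts),(Kt,Tt)
def g(px):
    p=px.astype(float);return np.clip(np.repeat((p[...,1]-p[...,[0,2]].max(2))[...,None],3,2),0,255)
W=lambda px,c,p,r,z,zt:(px,c,win([p[0],p[1],z],c,r,px.shape,zt))
Ls=[[(cyl(.020,0,.034),255),(cyl(.009,.034,.12),255)],[(circ(.009,.12),255)],[(circ(.02,.034),255),(cyl(.009,.034,.12),0)]]
A,B=W(g(S),cs,(.61,-.04),.03,0,.12),W(g(T_),ct,(.61,-.04),.03,0,.12)
for nm,im in(("side",[A]),("top",[B]),("both",[A,B])):
    print("str",nm,fit(Ls,(.61,-.04,0),im,z=0,yaw=False))
Lj=[[(circ(.025,.066),255)]]
A,B=W(S,cs,(.385,-.253),.028,.064,0),W(T_,ct,(.385,-.253),.028,.064,0)
# lid as whole, window tight
Lj=[[(cyl(.025,.052,.066),255)],[(circ(.025,.066),255)]]
for nm,im in(("side",[A]),("top",[B]),("both",[A,B])):
    print("jar",nm,fit(Lj,(.385,-.253,0),im,z=0,yaw=False))
A,B=W(S,cs,(.385,-.258),.04,.064,0),W(T_,ct,(.385,-.258),.04,.064,0)
for nm,im in(("side",[A]),("top",[B]),("both",[A,B])):
    print("jar",nm,fit(Lj,(.385,-.258,0),im,z=0,yaw=False))
E
```

```text
str side (array([ 0.60865053, -0.03855388,  0.        ]), np.float64(4.143400721978933))
str top (array([ 0.60647167, -0.04000004,  0.        ]), np.float64(6.827265286722219))
str both (array([ 0.60758789, -0.03931055,  0.        ]), np.float64(5.340003490249141))
jar side (array([ 0.38751981, -0.25399407,  0.        ]), np.float64(6.834500553608631))
jar top (array([ 0.38346317, -0.25159258,  0.        ]), np.float64(13.380262398904222))
jar both (array([ 0.38474186, -0.2517934 ,  0.        ]), np.float64(11.205115862632264))
jar side (array([ 0.38709772, -0.25296518,  0.        ]), np.float64(13.567425494112147))
jar top (array([ 0.38441248, -0.25007159,  0.        ]), np.float64(14.431677058386375))
jar both (array([ 0.38482965, -0.25061091,  0.        ]), np.float64(14.220234143250936))
```

```bash
python3 - <<'E'
from ov import *
S,Ks,Ts=load("side0");T_,Kt,Tt=load("top0");cs,ct=(Ks,Ts),(Kt,Tt)
uvs=[]
for px,cam in((S,cs),(T_,ct)):
    u,v=proj([.385,-.256,.066],*cam)[0];x0,y0=int(u)-14,int(v)-14
    c=cv2.resize(px[y0:y0+28,x0:x0+28],None,fx=8,fy=8,interpolation=cv2.INTER_CUBIC).astype(int)
    f=c[...,0].astype(np.uint8)  # blue channel: floor low, lid high
    t,m=cv2.threshold(f,0,255,cv2.THRESH_OTSU)
    print(t, f.min(),f.max())
    k=max(cv2.findContours(m,0,1)[0],key=cv2.contourArea);(cx,cy),(a,b),_=cv2.fitEllipse(k)
    uv=(np.array([cx,cy])+.5)/8-.5+[x0,y0];uvs.append(uv);print(uv,a/8,b/8,at_z(uv,.063,*cam).round(4))
print(tri(uvs[0],cs,uvs[1],ct))
r=[crop(px,cam,(.385,-.256),.03,20,10,items("jar",.384,-.256)) for px,cam in((S,cs),(T_,ct))]
r+=[crop(px,cam,(.6076,-.0393),.06,25,8,items("strainer",.6076,-.0393)+[(E0(rectp(.02,.02,.072),np.radians(6),[.6076+.035,-.0393+.0037,0]),(0,0,255),0)]) for px,cam in((S,cs),(T_,ct))]
cv2.imwrite("pics/c2.png",np.vstack([np.hstack(r[:2]),np.hstack(r[2:])])[:800,:][::1,::1])
im=cv2.imread("pics/c2.png");cv2.imwrite("pics/c2.png",cv2.resize(im,(600,600)))
E
```

```text
129.0 75 173
[311.93215561 144.51551914] 20.617361068725586 33.34518814086914 [ 0.3979 -0.2736  0.063 ]
134.0 65 168
[338.37636948 222.81590271] 15.936285018920898 16.812936782836914 [ 0.386 -0.256  0.063]
(array([ 0.38830833, -0.251644  ,  0.07986063]), np.float64(1.4978538860345907))
```

View pics/c2.png

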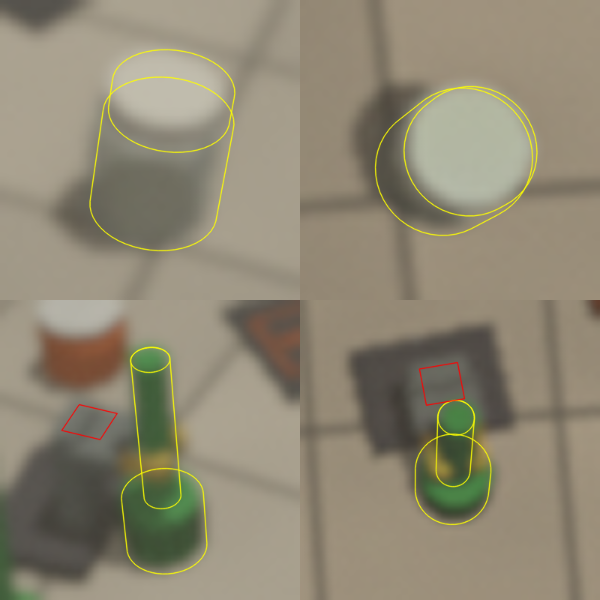

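```bash
python3 - <<'E'
from ov import *
S,Ks,Ts=load("side0");T_,Kt,Tt=load("top0");cs,ct=(Ks,Ts),(Kt,Tt)
def it(a):
    o=np.array([.6076,-.0393,0]);B=lambda p:E0(np.array(p,float),np.radians(a),o)
    return [(B([[.035,0,0],[.035,0,.072]]),(0,0,255),0),(B([[0,.015,.062],[0,-.015,.062]]),(255,0,0),0),(B([[.035,0,.072],[0,0,.062]]),(255,0,255),0)]
r=[]
for a in(6,):
    r.append(np.hstack([crop(px,cam,(.63,-.0393),.05,22,18,it(a)) for px,cam in((S,cs),(T_,ct))]))
r=np.vstack(r);cv2.imwrite("pics/c3.png",cv2.resize(r,(800,400)))
cv2.imwrite("pics/c3b.png",cv2.resize(np.hstack([crop(px,cam,(.63,-.0393),.05,22,18,[]) for px,cam in((S,cs),(T_,ct))]),(800,400)))
E
```

```text
(no output)
```

View pics/c3.png

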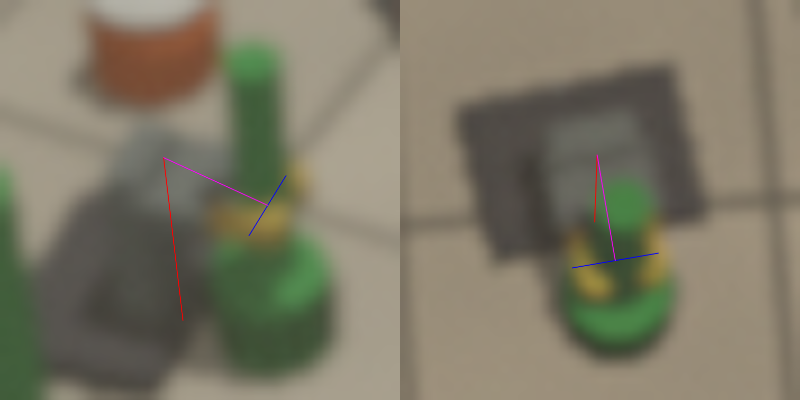

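View pics/c3b.png

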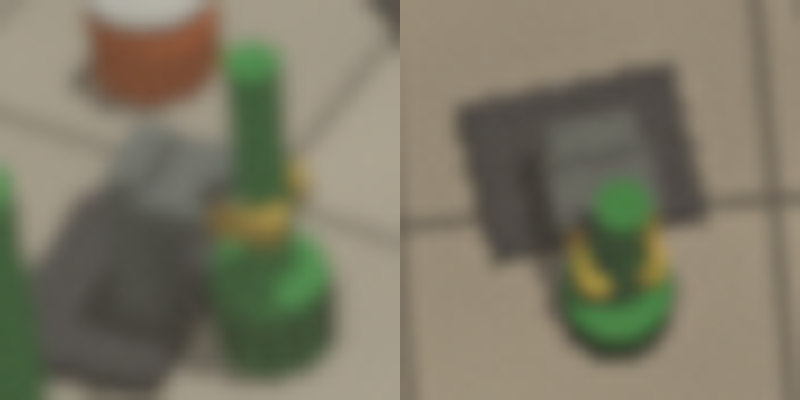

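Outlines fit in both views. The jar is at (.385,-.256), with the white lid and clear glass body confirmed in the enlarged crop. The small strainer is at (.608,-.039), its yellow jaws visible around the pipe, and the clip yaw is about 6°. Next I'll write a distance helper and start moving.

```bash
cat > to.py <<'E'
import sys,numpy as np
from rig import get_state
x,y,z=map(float,sys.argv[1:4]);s=get_state();R=s["ee_rot"];p=s["eef_pos"]
psi=np.degrees(np.arctan2(R[1,0],R[0,0]));t=float(sys.argv[4]) if len(sys.argv)>4 else psi
d=R.T@(np.array([x,y,z])-p)*100
tilt=np.degrees(np.arccos(-R[2,2]))
print("t",round(s["clock"],2),"p",p.round(4),"psi",psi.round(1),"tilt",tilt.round(2),"cm tool",d.round(2),"len",np.linalg.norm(d).round(2),"wz total",round(-np.radians(t-psi),3),"F",s["ft_force"].round(1),"g",round(s["grip_width"],4),"zc",R[:,2].round(4))
E
python3 to.py .385 -.256 .2; python3 -m creep '[[[0,0,0],[0,0,0],8.54]]'
```

```text
t 1.1 p [ 0.216  -0.6395  0.2313] psi 18.7 tilt 0.0 cm tool [ 28.28 -30.93   3.13] len 42.02 wz total -0.0 F [-0.2  0.1  0. ] g 0.0857 zc [-0. -0. -1.]
clock: 1.18
eef_pos: [0.216, -0.6395, 0.2313]
ee_rot: [[0.947, 0.32, 0.0], [0.32, -0.947, -0.0], [0.0, 0.0, -1.0]]
ft_force: [-0.6, -0.1, -0.0]
grip_width: 0.0852
```

```bash
python3 -m creep '[[[2.6,-2.85,0],[0,0,0],8.54],[[2.6,-2.85,0],[0,0,0],8.54],[[2.6,-2.85,0],[0,0,0],8.54],[[2.6,-2.85,0],[0,0,0],8.54],[[2.6,-2.85,0],[0,0,0],8.54],[[2.6,-2.85,0],[0,0,0],8.54],[[2.6,-2.85,0],[0,0,0],8.54],[[2.6,-2.85,0],[0,0,0],8.54]]'; python3 to.py .385 -.256 .15
```

```text
clock: 1.85
eef_pos: [0.3388, -0.3556, 0.2293]
ee_rot: [[0.953, 0.304, -0.002], [0.304, -0.953, -0.007], [-0.004, 0.006, -1.0]]
ft_force: [0.6, 0.4, -0.2]
grip_width: 0.0855
t 1.85 p [ 0.3388 -0.3556  0.2293] psi 17.7 tilt 0.45 cm tool [ 7.46 -8.13  7.85] len 13.54 wz total -0.0 F [ 0.6  0.4 -0.2] g 0.0855 zc [-0.0022 -0.0075 -1.    ]
```

```bash
python3 -m creep '[[[2.4,-2.6,1],[0,0,0],8.54],[[2.4,-2.6,2],[0,0,0],8.54],[[1.5,-1.6,2],[0,0,0],8.54],[[0.3,-0.3,2],[0,0,0],8.54],[[0,0,0],[0,0,0],8.54],[[0,0,0],[0,0,0],8.54]]'; python3 to.py .385 -.256 .1
```

```text
clock: 2.35
eef_pos: [0.3876, -0.2557, 0.1601]
ee_rot: [[0.948, 0.318, 0.007], [0.318, -0.948, -0.01], [0.003, 0.012, -1.0]]
ft_force: [0.2, -0.7, -0.2]
grip_width: 0.0851
t 2.35 p [ 0.3876 -0.2557  0.1601] psi 18.6 tilt 0.69 cm tool [-0.27 -0.12  6.01] len 6.02 wz total -0.0 F [ 0.2 -0.7 -0.2] g 0.0851 zc [ 0.0067 -0.01   -0.9999]
```

```bash
cat >> to.py <<'E'
print("level w",(R.T@np.cross(R[:,2],[0,0,-1])).round(4))
E
cat > look.py <<'E'
import sys,cv2,numpy as np
from rig import get_image
from ov import *
# look.py tag x y z half
tag=sys.argv[1];x,y,z=map(float,sys.argv[2:5]);h=int(sys.argv[5])
r=[]
for n in("side","top"):
    p=get_image(n);np.savez(f"{n}_{tag}.npz",px=p["pixels"],K=p["camera_matrix"],T=p["T"])
    r.append(cv2.resize(crop(p["pixels"],(p["camera_matrix"],p["T"]),(x,y),z,h,8,[]),(400,400)))
cv2.imwrite(f"pics/{tag}.png",np.hstack(r))
E
python3 look.py l1 .385 -.256 .08 40; python3 to.py .385 -.256 .1
```

```text
t 2.45 p [ 0.3874 -0.2569  0.1607] psi 18.4 tilt 0.75 cm tool [-0.22 -0.24  6.06] len 6.07 wz total -0.0 F [-0.1 -0.9  0.8] g 0.085 zc [ 0.0074 -0.0108 -0.9999]
level w [ 0.0126 -0.0037  0.    ]
```

View pics/l1.png

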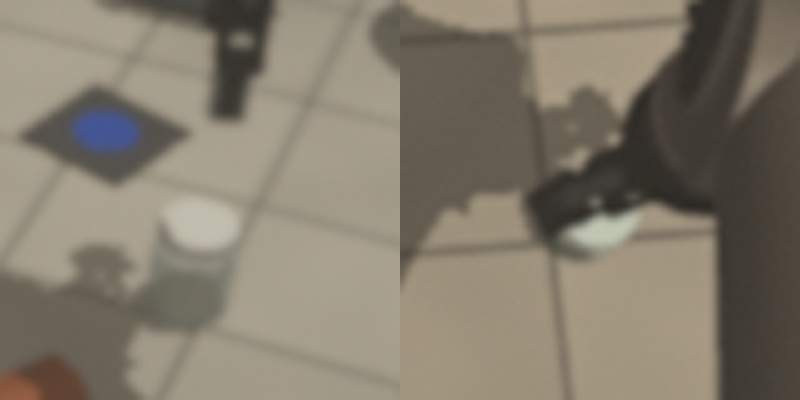

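```bash
python3 - <<'E'
from h import *
S,K,T=load("side_l1")
q=proj([[.385,-.256,.08],[.387,-.257,.174],[.385,-.256,.066]],K,T);print(q,(q-np.floor(q[0]))*5+200)
R=np.array([.318,-.948,0])
print((proj([np.array([.387,-.257,.174])+s*.0425*R for s in(-1,1)],K,T)-np.floor(q[0]))*5+200)
E
python3 to.py .385 -.256 .08
```

```text
[[314.91151338 144.39871026]
 [318.67808287 117.88503334]
 [314.31158622 148.01938654]] [[204.55756689 201.9935513 ]
 [223.39041435  69.42516672]
 [201.55793109 220.09693272]]
[[225.33050614 112.07271326]
 [221.56342708  29.26390998]]
t 2.45 p [ 0.3874 -0.2569  0.1607] psi 18.4 tilt 0.75 cm tool [-0.23 -0.26  8.06] len 8.07 wz total -0.0 F [-0.1 -0.9  0.8] g 0.085 zc [ 0.0074 -0.0108 -0.9999]
level w [ 0.0126 -0.0037  0.    ]
```

Fingertip and lid both appear where predicted (side crop, within ~1 px). Next I'll descend on the jar.

```bash
python3 -m creep '[[[-0.2,-0.2,1.5],[0.012,-0.004,0],8.54],[[0,0,2],[0,0,0],8.54],[[0,0,2],[0,0,0],8.54],[[0,0,1.5],[0,0,0],8.54],[[0,0,0],[0,0,0],8.54]]'; python3 to.py .385 -.256 .017
```

```text
clock: 2.87
eef_pos: [0.3861, -0.2639, 0.0914]
ee_rot: [[0.952, 0.305, 0.008], [0.305, -0.952, -0.007], [0.005, 0.009, -1.0]]
ft_force: [-0.5, -1.1, -0.2]
grip_width: 0.0853
t 2.87 p [ 0.3861 -0.2639  0.0914] psi 17.8 tilt 0.59 cm tool [ 0.1  -0.85  7.43] len 7.48 wz total -0.0 F [-0.5 -1.1 -0.2] g 0.0853 zc [ 0.0078 -0.0067 -0.9999]
level w [ 0.0087 -0.0054  0.    ]
```

```bash
python3 -m creep '[[[0.1,-0.8,0],[0.009,-0.005,0],8.54],[[0,0,0],[0,0,0],8.54]]'; python3 to.py .385 -.256 .017
```

```text
clock: 3.03
eef_pos: [0.3836, -0.2571, 0.0914]
ee_rot: [[0.953, 0.302, -0.002], [0.302, -0.953, 0.001], [-0.001, -0.002, -1.0]]
ft_force: [0.0, 0.6, 1.3]
grip_width: 0.0854
t 3.03 p [ 0.3836 -0.2571  0.0914] psi 17.6 tilt 0.12 cm tool [ 0.17 -0.05  7.44] len 7.44 wz total -0.0 F [0.  0.6 1.3] g 0.0854 zc [-0.0015  0.0014 -1.    ]
level w [-0.0018  0.001   0.    ]
```

```bash
python3 -m creep '[[[0.1,0,1.5],[0,0,0],8.54],[[0,0,1.5],[0,0,0],8.54],[[0,0,1.5],[0,0,0],8.54],[[0,0,1],[0,0,0],8.54],[[0,0,0],[0,0,0],8.54]]'; python3 to.py .385 -.256 .017
```

```text
clock: 3.45
eef_pos: [0.3887, -0.26, 0.0401]
ee_rot: [[0.954, 0.299, 0.008], [0.299, -0.954, -0.004], [0.006, 0.007, -1.0]]
ft_force: [-0.1, 0.4, -0.6]
grip_width: 0.0852
t 3.45 p [ 0.3887 -0.26    0.0401] psi 17.4 tilt 0.53 cm tool [-0.24 -0.51  2.31] len 2.38 wz total -0.0 F [-0.1  0.4 -0.6] g 0.0852 zc [ 0.0082 -0.0044 -1.    ]
level w [ 0.0067 -0.0065  0.    ]
```

```bash
python3 -m creep '[[[-0.2,-0.5,0.3],[0.007,-0.006,0],8.54],[[0,0,1.0],[0,0,0],8.54],[[0,0,0.9],[0,0,0],8.54],[[0,0,0],[0,0,0],8.54]]'; python3 to.py .385 -.256 .017
```

```text
clock: 3.78
eef_pos: [0.3867, -0.2566, 0.0189]
ee_rot: [[0.954, 0.299, 0.003], [0.299, -0.954, -0.001], [0.003, 0.002, -1.0]]
ft_force: [-0.0, -0.0, 0.0]
grip_width: 0.0852
t 3.78 p [ 0.3867 -0.2566  0.0189] psi 17.4 tilt 0.21 cm tool [-0.15 -0.11  0.19] len 0.26 wz total -0.0 F [-0. -0.  0.] g 0.0852 zc [ 0.0034 -0.0012 -1.    ]
level w [ 0.0022 -0.0029  0.    ]
```

```bash
python3 -m creep '[[[-0.1,-0.1,0.2],[0,0,0],8.54],[[0,0,0],[0,0,0],4.5],[[0,0,0],[0,0,0],4.5],[[0,0,0],[0,0,0],4.5],[[0,0,0],[0,0,0],4.5],[[0,0,0],[0,0,0],4.5]]'; python3 to.py .385 -.256 .017
```

```text
clock: 4.28
eef_pos: [0.3856, -0.256, 0.0172]
ee_rot: [[0.954, 0.299, 0.003], [0.299, -0.954, -0.002], [0.003, 0.003, -1.0]]
ft_force: [0.0, 0.4, -0.5]
grip_width: 0.0527
t 4.28 p [ 0.3856 -0.256   0.0172] psi 17.4 tilt 0.22 cm tool [-0.06 -0.02  0.02] len 0.06 wz total -0.0 F [ 0.   0.4 -0.5] g 0.0527 zc [ 0.0035 -0.0015 -1.    ]
level w [ 0.0025 -0.0029  0.    ]
```

```bash
python3 -m creep '[[[0,0,-1.5],[0,0,0],4.5],[[0,0,-2.5],[0,0,0],4.5],[[0,0,-3],[0,0,0],4.5],[[0,0,-3],[0,0,0],4.5],[[0.5,-1,-2],[0,0,0],4.5],[[0.7,-2,0],[0,0,0],4.5],[[0.5,-2.5,0],[0,0,0],4.5],[[0,0,0],[0,0,0],4.5]]'; python3 to.py .455 .05 .14
```

```text
clock: 4.95
eef_pos: [0.3843, -0.1972, 0.1432]
ee_rot: [[0.956, 0.295, 0.004], [0.295, -0.956, -0.001], [0.003, 0.002, -1.0]]
ft_force: [-0.2, 0.5, -1.6]
grip_width: 0.0527
t 4.95 p [ 0.3843 -0.1972  0.1432] psi 17.1 tilt 0.21 cm tool [ 14.05 -21.54   0.33] len 25.71 wz total -0.0 F [-0.2  0.5 -1.6] g 0.0527 zc [ 3.6e-03 -9.0e-04 -1.0e+00]
level w [ 0.0019 -0.0032  0.    ]
```

```bash
python3 -m creep '[[[2.3,-2.5,0],[0,0,0],4.5],[[2.3,-2.8,0],[0,0,0],4.5],[[2.3,-3.2,0],[0,0,0],4.5],[[2.3,-3.4,0],[0,0,0],4.5],[[2.2,-3.5,0],[0,0,0],4.5],[[1.5,-3.5,0],[0,0,0],4.5],[[0.5,-3.5,0],[0,0,0],4.5],[[-0.5,-3.5,0],[0,0,0],4.5]]'; python3 to.py .3616 .2849 .14
```

```text
clock: 5.62
eef_pos: [0.4374, 0.0919, 0.1437]
ee_rot: [[0.961, 0.277, 0.01], [0.277, -0.961, -0.003], [0.009, 0.006, -1.0]]
ft_force: [0.7, -0.4, -0.7]
grip_width: 0.0523
t 5.62 p [0.4374 0.0919 0.1437] psi 16.1 tilt 0.6 cm tool [ -1.93 -20.65   0.23] len 20.74 wz total -0.0 F [ 0.7 -0.4 -0.7] g 0.0523 zc [ 0.01   -0.0033 -0.9999]
level w [ 0.006  -0.0087  0.    ]
```

```bash
python3 -m creep '[[[0,-3.3,0],[0.003,-0.004,0],4.5],[[0,-3.3,0],[0.003,-0.004,0],4.5],[[-0.2,-3.3,0],[0,0,0],4.5],[[-0.5,-3.3,0],[0,0,0],4.5],[[-0.5,-3,0],[0,0,0],4.5],[[-0.5,-2,0],[0,0,0],4.5],[[0,0,0],[0,0,0],4.5]]'; python3 to.py .3616 .2849 .12
```

```text
clock: 6.2
eef_pos: [0.3631, 0.2767, 0.1435]
ee_rot: [[0.958, 0.287, -0.0], [0.287, -0.958, 0.004], [0.001, -0.004, -1.0]]
ft_force: [-0.6, 0.4, -1.0]
grip_width: 0.0526
t 6.2 p [0.3631 0.2767 0.1435] psi 16.7 tilt 0.26 cm tool [ 0.09 -0.82  2.35] len 2.49 wz total -0.0 F [-0.6  0.4 -1. ] g 0.0526 zc [-1.0e-04  4.5e-03 -1.0e+00]
level w [-0.0043 -0.0012  0.    ]
```

```bash
python3 -m creep '[[[0,-0.7,1],[0,0,0],4.5],[[0,0,2],[0,0,0],4.5],[[0,0,2],[0,0,0],4.5],[[0,0,2],[0,0,0],4.5],[[0,0,1.5],[0,0,0],4.5],[[0,0,0],[0,0,0],4.5]]'; python3 to.py .3616 .2849 .022
```

```text
clock: 6.7
eef_pos: [0.3626, 0.2844, 0.0562]
ee_rot: [[0.957, 0.291, 0.003], [0.291, -0.957, 0.006], [0.005, -0.005, -1.0]]
ft_force: [-1.3, 0.2, -0.7]
grip_width: 0.0527
t 6.7 p [0.3626 0.2844 0.0562] psi 16.9 tilt 0.38 cm tool [-0.1  -0.06  3.42] len 3.42 wz total -0.0 F [-1.3  0.2 -0.7] g 0.0527 zc [ 0.0033  0.0058 -1.    ]
level w [-0.0046 -0.0049  0.    ]
```

```bash
python3 -m creep '[[[-0.1,-0.1,1],[-0.004,-0.005,0],4.5],[[0,0,1.2],[0,0,0],4.5],[[0,0,0.8],[0,0,0],4.5],[[0,0,0.3],[0,0,0],4.5],[[0,0,0],[0,0,0],4.5]]'; python3 to.py .3616 .2849 .0215
```

```text
clock: 7.12
eef_pos: [0.3633, 0.2841, 0.0222]
ee_rot: [[0.958, 0.288, 0.001], [0.288, -0.958, -0.001], [0.0, 0.001, -1.0]]
ft_force: [-0.0, -0.5, -1.5]
grip_width: 0.0529
t 7.12 p [0.3633 0.2841 0.0222] psi 16.7 tilt 0.05 cm tool [-0.14 -0.12  0.07] len 0.2 wz total -0.0 F [-0.  -0.5 -1.5] g 0.0529 zc [ 7.e-04 -6.e-04 -1.e+00]
level w [ 0.0007 -0.0005  0.    ]
```

```bash
python3 look.py l2 .3616 .2849 .03 32
```

```text
(no output)
```

View pics/l2.png

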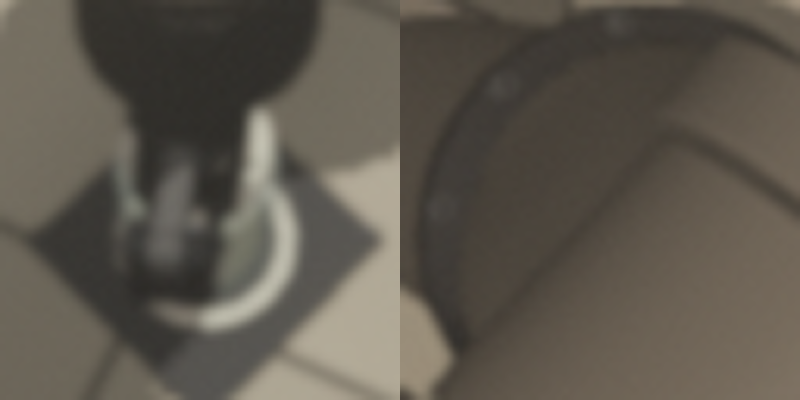

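```bash
python3 -m creep '[[[-0.1,-0.1,0.1],[0,0,0],4.5],[[0,0,0.1],[0,0,0],4.5]]'; python3 to.py .3616 .2849 .0212;  python3 -m creep '[[[0,0,0],[0,0,0],8.54],[[0,0,0],[0,0,0],8.54],[[0,0,0],[0,0,0],8.54],[[0,0,0],[0,0,0],8.54]]'
```

```text
clock: 7.38
eef_pos: [0.3629, 0.2858, 0.0219]
ee_rot: [[0.958, 0.288, 0.003], [0.288, -0.958, 0.001], [0.003, -0.001, -1.0]]
ft_force: [0.2, -0.4, -1.7]
grip_width: 0.0529
t 7.38 p [0.3629 0.2858 0.0219] psi 16.7 tilt 0.2 cm tool [-0.15  0.05  0.07] len 0.17 wz total -0.0 F [ 0.2 -0.4 -1.7] g 0.0529 zc [ 0.0031  0.0015 -1.    ]
level w [-0.0005 -0.0034  0.    ]
clock: 7.72
eef_pos: [0.3637, 0.2867, 0.0232]
ee_rot: [[0.958, 0.288, 0.005], [0.288, -0.958, 0.003], [0.006, -0.002, -1.0]]
ft_force: [-0.1, -0.1, -0.4]
grip_width: 0.0857
```

```bash
python3 -m creep '[[[0,0,-2],[0,0,0],8.54],[[0,0,-2.5],[0,0,0],8.54],[[0,0,-3],[0,0,0],8.54],[[0,0,-3],[0,0,0],8.54],[[0,0,-2],[0,0,0],8.54],[[0,0,0],[0,0,0],8.54]]'; python3 to.py .4876 .4255 .14
```

```text
clock: 8.22
eef_pos: [0.3616, 0.2859, 0.1526]
ee_rot: [[0.957, 0.29, 0.001], [0.29, -0.957, 0.001], [0.002, -0.001, -1.0]]
ft_force: [0.4, 0.3, -0.0]
grip_width: 0.0853
t 8.22 p [0.3616 0.2859 0.1526] psi 16.8 tilt 0.1 cm tool [16.1  -9.72  1.29] len 18.85 wz total -0.0 F [ 0.4  0.3 -0. ] g 0.0853 zc [ 1.4e-03  9.0e-04 -1.0e+00]
level w [-0.0005 -0.0016  0.    ]
```

```bash
python3 -m creep '[[[2.7,-1.7,0],[0,0,0],5],[[2.7,-1.7,0],[0,0,0],5],[[2.7,-1.7,0],[0,0,0],5],[[2.7,-1.7,0],[0,0,0],5],[[2.7,-1.7,0],[0,0,0],5],[[2,-1,0],[0,0,0],5],[[0,0,0],[0,0,0],5]]'; python3 to.py .4876 .4255 .1;python3 look.py l3 .3616 .2849 .03 32
```

```text
clock: 8.8
eef_pos: [0.4867, 0.4227, 0.1492]
ee_rot: [[0.958, 0.286, 0.004], [0.286, -0.958, -0.005], [0.002, 0.006, -1.0]]
ft_force: [-0.2, 0.5, 0.2]
grip_width: 0.0502
t 8.8 p [0.4867 0.4227 0.1492] psi 16.6 tilt 0.34 cm tool [ 0.15 -0.27  4.92] len 4.93 wz total -0.0 F [-0.2  0.5  0.2] g 0.0502 zc [ 0.0037 -0.0047 -1.    ]
level w [ 0.0056 -0.0022  0.    ]
```

View pics/l3.png

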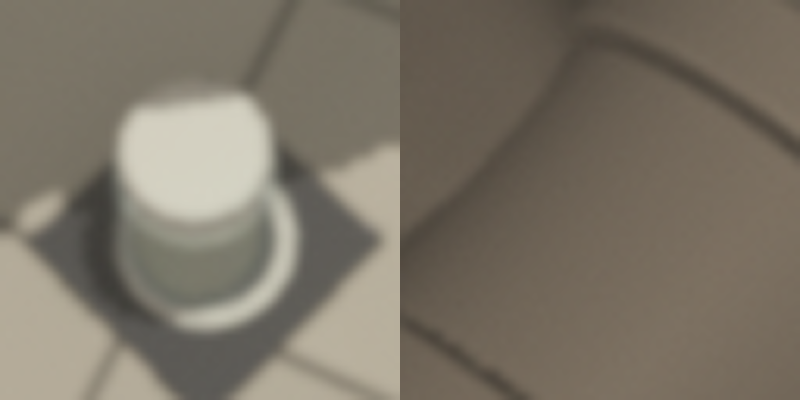

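The jar stands in its ring, a little to the left of centre (body at about 195 px against ring 208 in the crop). I'll put a number on that while approaching the cup.

```bash
cat > cmp.py <<'E'
import sys;from ov import *
tag,n=sys.argv[1:3];x,y,a=map(float,sys.argv[3:6]);cam_n=sys.argv[6]
S,K,T=load(cam_n+"_"+tag);c=(K,T)
im=crop(S,c,(x,y),.03,32,8,[(P+[0,0,.004],col,h) for P,col,h in items(n,x,y,np.radians(a))])
cv2.imwrite(f"pics/cmp_{tag}_{n}_{cam_n}.png",cv2.resize(im,(512,512)))
E
python3 cmp.py l3 jar .3625 .286 0 side; python3 -m creep '[[[0.15,-0.3,1],[0.006,-0.002,0],5],[[0,0,1.5],[0,0,0],5],[[0,0,1.5],[0,0,0],5],[[0,0,1],[0,0,0],5],[[0,0,0],[0,0,0],5]]'; python3 to.py .4876 .4255 .011
```

```text
clock: 9.32
eef_pos: [0.4805, 0.4189, 0.094]
ee_rot: [[0.958, 0.287, -0.005], [0.287, -0.958, -0.006], [-0.007, 0.004, -1.0]]
ft_force: [0.5, -0.4, -0.4]
grip_width: 0.0501
t 9.32 p [0.4805 0.4189 0.094 ] psi 16.7 tilt 0.45 cm tool [ 0.93 -0.46  8.29] len 8.35 wz total -0.0 F [ 0.5 -0.4 -0.4] g 0.0501 zc [-0.0052 -0.0059 -1.    ]
level w [0.0041 0.0067 0.    ]
```

View pics/cmp_l3_jar_side.png

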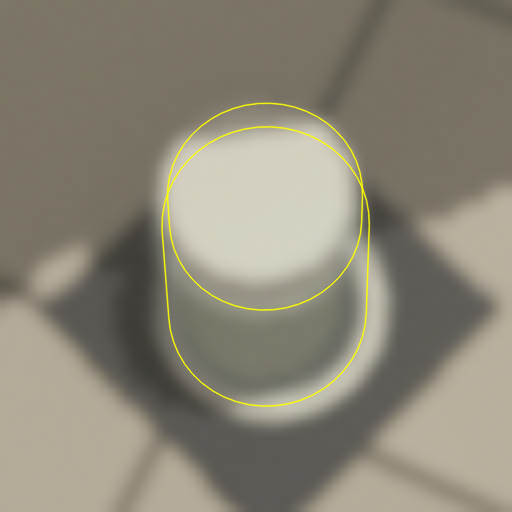

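```bash
python3 -m creep '[[[0.8,-0.4,0.5],[0.004,0.007,0],5],[[0.2,-0.1,1.0],[0,0,0],5],[[0,0,1.5],[0,0,0],5],[[0,0,1],[0,0,0],5],[[0,0,0],[0,0,0],5]]'; python3 to.py .4876 .4255 .011
```

```text
clock: 9.73
eef_pos: [0.4898, 0.427, 0.052]
ee_rot: [[0.958, 0.287, 0.003], [0.287, -0.958, 0.002], [0.003, -0.001, -1.0]]
ft_force: [-0.5, -0.0, 0.6]
grip_width: 0.0501
t 9.73 p [0.4898 0.427  0.052 ] psi 16.7 tilt 0.18 cm tool [-0.27  0.08  4.1 ] len 4.11 wz total -0.0 F [-0.5 -0.   0.6] g 0.0501 zc [ 0.0026  0.0017 -1.    ]
level w [-0.0009 -0.003   0.    ]
```

```bash
python3 look.py l4 .4876 .4255 .03 32;python3 -m creep '[[[-0.2,0.1,1],[0,-0.003,0],5],[[0,0,1.2],[0,0,0],5],[[0,0,1],[0,0,0],5],[[0,0,0],[0,0,0],5]]'; python3 to.py .4876 .4255 .011
```

```text
clock: 10.17
eef_pos: [0.4899, 0.4274, 0.0212]
ee_rot: [[0.958, 0.287, 0.004], [0.287, -0.958, 0.005], [0.005, -0.004, -1.0]]
ft_force: [-0.3, -0.5, -0.2]
grip_width: 0.0502
t 10.17 p [0.4899 0.4274 0.0212] psi 16.7 tilt 0.38 cm tool [-0.28  0.12  1.02] len 1.07 wz total -0.0 F [-0.3 -0.5 -0.2] g 0.0502 zc [ 0.004   0.0053 -1.    ]
level w [-0.0039 -0.0053  0.    ]
```

View pics/l4.png

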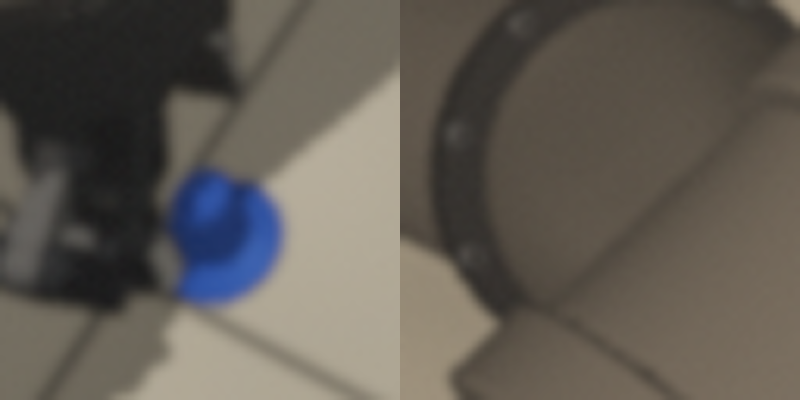

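```bash
python3 - <<'E'
from ov import *
S,K,T=load("side_l4");c=(K,T)
ty=np.array([.287,-.958,0]);tx=np.array([.958,.287,0]);p=np.array([.4898,.427,.057])
it=items("cup",.4876,.4255)
for s in(-1,1):
    f=p+s*.025*ty; f2=p+s*.039*ty
    it.append((np.array([f+tx*.011,f-tx*.011,f2-tx*.011,f2+tx*.011]),(0,0,255),0))
im=crop(S,c,(.4876,.4255),.03,32,8,it);cv2.imwrite("pics/c5.png",im)
E
```

```text
(no output)
```

View pics/c5.png

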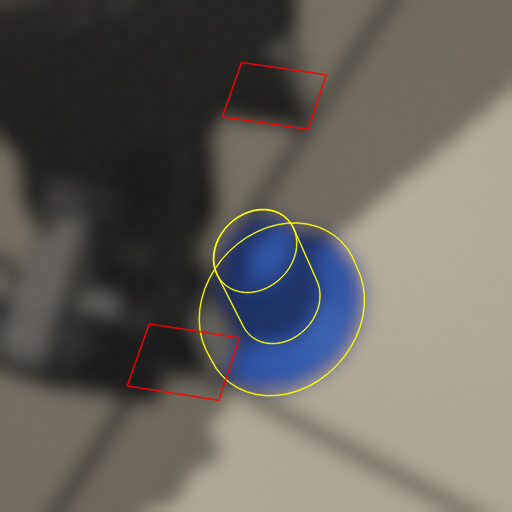

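```bash
python3 -m creep '[[[-0.5,0.1,0.3],[-0.004,-0.005,0],5],[[0,0,0.5],[0,0,0],5],[[0,0,0.2],[0,0,0],5],[[0,0,0],[0,0,0],5]]'; python3 to.py .486 .4255 .011
```

```text
clock: 10.5
eef_pos: [0.4844, 0.4246, 0.0093]
ee_rot: [[0.958, 0.287, -0.001], [0.287, -0.958, -0.001], [-0.001, 0.001, -1.0]]
ft_force: [-0.2, 0.4, 0.6]
grip_width: 0.0501
t 10.5 p [0.4844 0.4246 0.0093] psi 16.7 tilt 0.1 cm tool [ 0.17 -0.04 -0.17] len 0.24 wz total -0.0 F [-0.2  0.4  0.6] g 0.0501 zc [-0.0011 -0.0014 -1.    ]
level w [0.001  0.0015 0.    ]
```

```bash
python3 -m creep '[[[0.1,0,-0.2],[0,0,0],5],[[0,0,0],[0,0,0],1],[[0,0,0],[0,0,0],1],[[0,0,0],[0,0,0],1],[[0,0,0],[0,0,0],1],[[0,0,0],[0,0,0],1]]'; python3 to.py .486 .4255 .011
```

```text
clock: 11.0
eef_pos: [0.4864, 0.4258, 0.0131]
ee_rot: [[0.958, 0.287, 0.001], [0.287, -0.958, 0.0], [0.001, -0.0, -1.0]]
ft_force: [0.6, -0.1, 0.2]
grip_width: 0.0184
t 11.0 p [0.4864 0.4258 0.0131] psi 16.7 tilt 0.05 cm tool [-0.04  0.02  0.21] len 0.21 wz total -0.0 F [ 0.6 -0.1  0.2] g 0.0184 zc [ 7.e-04  4.e-04 -1.e+00]
level w [-0.0001 -0.0008  0.    ]
```

```bash
python3 -m creep '[[[0,0,-1.5],[0,0,0],1],[[0,0,-2.5],[0,0,0],1],[[0,0,-3],[0,0,0],1],[[0,0,-3],[0,0,0],1],[[0,1,-2],[0,0,0],1],[[0,2,0],[0,0,0],1],[[0,3,0],[0,0,0],1],[[0,3.5,0],[0,0,0],1]]'; python3 to.py .4954 -.4041 .14
```

```text
clock: 11.67
eef_pos: [0.5094, 0.3435, 0.147]
ee_rot: [[0.953, 0.302, 0.002], [0.302, -0.953, 0.009], [0.004, -0.008, -1.0]]
ft_force: [0.7, -1.1, -0.8]
grip_width: 0.0181
t 11.67 p [0.5094 0.3435 0.147 ] psi 17.6 tilt 0.55 cm tool [-2.390e+01  7.085e+01 -1.000e-02] len 74.77 wz total -0.0 F [ 0.7 -1.1 -0.8] g 0.0181 zc [ 0.0016  0.0094 -1.    ]
level w [-0.0085 -0.0044  0.    ]
```

```bash
python3 -m creep '[[[-1.4,3.6,0],[-0.008,-0.004,0],1],[[-1.4,3.6,0],[0,0,0],1],[[-1.4,3.6,0],[0,0,0],1],[[-1.3,3.6,0],[0,0,0],1],[[-1.3,3.6,0],[0,0,0],1],[[-1.3,3.6,0],[0,0,0],1],[[-1.2,3.6,0],[0,0,0],1],[[-1.2,3.6,0],[0,0,0],1]]'; python3 to.py .4954 -.4041 .14
```

```text
clock: 12.33
eef_pos: [0.4977, 0.027, 0.1562]
ee_rot: [[0.952, 0.306, 0.013], [0.306, -0.952, 0.005], [0.014, -0.001, -1.0]]
ft_force: [1.2, -0.6, -0.5]
grip_width: 0.018
t 12.33 p [0.4977 0.027  0.1562] psi 17.8 tilt 0.8 cm tool [-13.43  40.98   1.41] len 43.15 wz total -0.0 F [ 1.2 -0.6 -0.5] g 0.018 zc [ 0.0132  0.0048 -0.9999]
level w [-0.0005 -0.014   0.    ]
```

```bash
python3 -m creep '[[[-1.2,3.7,0],[0,0,0],1],[[-1.2,3.7,0],[0,0,0],1],[[-1.2,3.7,0],[0,0,0],1],[[-1.2,3.7,0],[0,0,0],1],[[-1.2,3.7,0],[0,0,0],1],[[-1.2,3.7,0],[0,0,0],1],[[-1.2,3.7,0],[0,0,0],1],[[-1.2,3.7,0],[0,0,0],1]]'; python3 to.py .4954 -.4041 .14
```

```text
clock: 13.0
eef_pos: [0.4954, -0.2988, 0.1662]
ee_rot: [[0.951, 0.309, 0.024], [0.309, -0.951, 0.001], [0.024, 0.006, -1.0]]
ft_force: [0.5, -0.2, -0.0]
grip_width: 0.0179
t 13.0 p [ 0.4954 -0.2988  0.1662] psi 18.0 tilt 1.4 cm tool [-3.31  9.99  2.6 ] len 10.85 wz total -0.0 F [ 0.5 -0.2 -0. ] g 0.0179 zc [ 0.0243  0.0013 -0.9997]
level w [ 0.0063 -0.0235  0.    ]
```

```bash
python3 -m creep '[[[-1.1,3.3,0.5],[0.003,-0.012,0],1],[[-1.0,3,0.5],[0.003,-0.012,0],1],[[-0.6,1.8,0.5],[0,0,0],1],[[0,0,0.5],[0,0,0],1],[[0,0,0],[0,0,0],1],[[0,0,0],[0,0,0],1]]'; python3 to.py .4954 -.4041 .08;python3 look.py l5 .3616 .2849 .03 32
```

```text
clock: 13.5
eef_pos: [0.4911, -0.4011, 0.1523]
ee_rot: [[0.956, 0.295, 0.004], [0.295, -0.955, -0.008], [0.001, 0.009, -1.0]]
ft_force: [-0.1, 0.2, 0.2]
grip_width: 0.0184
t 13.5 p [ 0.4911 -0.4011  0.1523] psi 17.2 tilt 0.51 cm tool [0.31 0.35 7.24] len 7.25 wz total -0.0 F [-0.1  0.2  0.2] g 0.0184 zc [ 0.0039 -0.008  -1.    ]
level w [ 0.0088 -0.0013  0.    ]
```

View pics/l5.png

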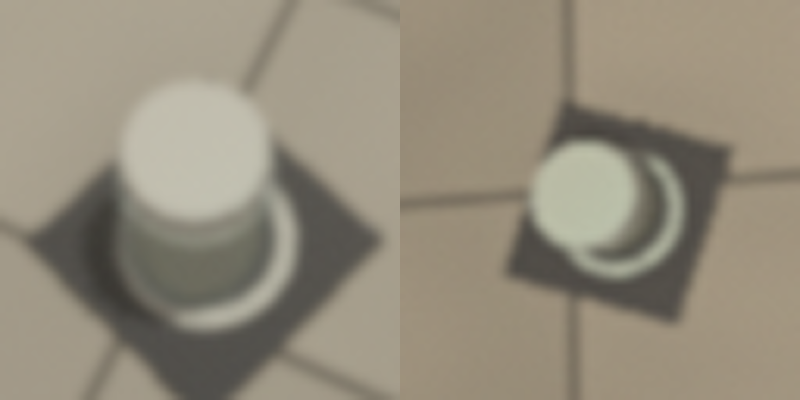

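```bash
python3 - <<'E'
from ov import *
for dx,dy in((0,0),):
    pass
cams=[]
for n in("side","top"):
    S,K,T=load(n+"_l5");cams.append((S,(K,T)))
best=None
for n,(S,c) in zip(("side","top"),cams):
    u,v=proj([.3616,.2849,.07],*c)[0];h=17 if n=="side" else 12
    x0,y0=int(u)-h,int(v)-h;k=8
    f=cv2.resize(S[y0:y0+2*h,x0:x0+2*h],None,fx=k,fy=k,interpolation=cv2.INTER_CUBIC)[...,0]
    g=cv2.GaussianBlur(f,(0,0),6)
    cs=cv2.HoughCircles(g,cv2.HOUGH_GRADIENT,1,100,param1=60,param2=10,minRadius=50 if n=="top" else 80,maxRadius=75 if n=="top" else 140)
    q=cs[0][0];uv=(q[:2]+.5)/k-.5+[x0,y0];print(n,uv,q[2]/k,at_z(uv,.069,*c).round(4))
r=[cv2.resize(crop(S,c,(.3616,.2849),.03,32,8,[(P+[0,0,.004],col,h) for P,col,h in items("jar",.364,.286)]+[(E0(circ(.031,.004),0,[.3616,.2849,0]),(0,0,255),1)]),(400,400)) for S,c in cams]
cv2.imwrite("pics/c6.png",np.hstack(r))
E
```

```text
Traceback (most recent call last):
TypeError: 'NoneType' object is not subscriptable
```

```bash
python3 - <<'E'
from ov import *
cams=[]
for n in("side","top"):
    S,K,T=load(n+"_l5");cams.append((S,(K,T)))
r=[cv2.resize(crop(S,c,(.3616,.2849),.03,32,8,[(P+[0,0,.004],col,h) for P,col,h in items("jar",.364,.286)]+[(E0(circ(.031,.004),0,[.3616,.2849,0]),(0,0,255),1)]),(400,400)) for S,c in cams]
cv2.imwrite("pics/c6.png",np.hstack(r))
E
```

```text
(no output)
```

View pics/c6.png

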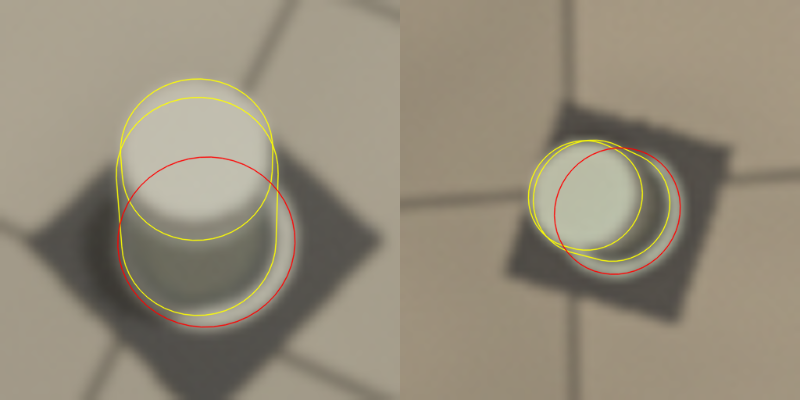

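The jar is within ~3–4 mm of its pad's centre in both views. Next I'll lower the cup.

```bash
python3 -m creep '[[[0.3,0.35,1],[0.009,-0.001,0],1],[[0,0,2],[0,0,0],1],[[0,0,2],[0,0,0],1],[[0,0,1.5],[0,0,0],1],[[0,0,1],[0,0,0],1],[[0,0,0],[0,0,0],1]]'; python3 to.py .495 -.4041 .0185
```

```text
clock: 14.1
eef_pos: [0.5018, -0.3957, 0.0763]
ee_rot: [[0.952, 0.307, 0.006], [0.307, -0.952, 0.003], [0.006, -0.001, -1.0]]
ft_force: [-0.4, 1.6, -0.3]
grip_width: 0.0183
t 14.1 p [ 0.5018 -0.3957  0.0763] psi 17.9 tilt 0.36 cm tool [-0.94  0.6   5.77] len 5.88 wz total -0.0 F [-0.4  1.6 -0.3] g 0.0183 zc [ 0.0057  0.0025 -1.    ]
level w [-0.0007 -0.0062  0.    ]
```

```bash
python3 -m creep '[[[-0.9,0.6,0.5],[-0.001,-0.006,0],1],[[0,0,1.2],[0,0,0],1],[[0,0,1.2],[0,0,0],1],[[0,0,0.8],[0,0,0],1],[[0,0,0],[0,0,0],1]]'; python3 to.py .495 -.4041 .0185
```

```text
clock: 14.52
eef_pos: [0.4962, -0.4047, 0.0373]
ee_rot: [[0.951, 0.309, 0.002], [0.309, -0.951, -0.001], [0.001, 0.002, -1.0]]
ft_force: [-0.2, 0.4, 0.4]
grip_width: 0.0189
t 14.52 p [ 0.4962 -0.4047  0.0373] psi 18.0 tilt 0.14 cm tool [-0.1  -0.09  1.88] len 1.88 wz total -0.0 F [-0.2  0.4  0.4] g 0.0189 zc [ 0.0019 -0.0014 -1.    ]
level w [ 0.002  -0.0014  0.    ]
```

```bash
python3 -m creep '[[[-0.1,-0.1,0.7],[0,0,0],1],[[0,0,0.7],[0,0,0],1],[[0,0,0.4],[0,0,0],1],[[0,0,0],[0,0,0],1]]'; python3 to.py .495 -.4041 .0175; python3 look.py l6 .495 -.404 .02 32
```

```text
clock: 14.85
eef_pos: [0.4949, -0.4042, 0.0175]
ee_rot: [[0.951, 0.309, 0.002], [0.309, -0.951, -0.002], [0.002, 0.002, -1.0]]
ft_force: [0.0, 0.3, 0.0]
grip_width: 0.0185
t 14.85 p [ 0.4949 -0.4042  0.0175] psi 18.0 tilt 0.15 cm tool [ 0.01 -0.   -0.  ] len 0.01 wz total -0.0 F [0.  0.3 0. ] g 0.0185 zc [ 0.0022 -0.0015 -1.    ]
level w [ 0.0021 -0.0016  0.    ]
```

View pics/l6.png

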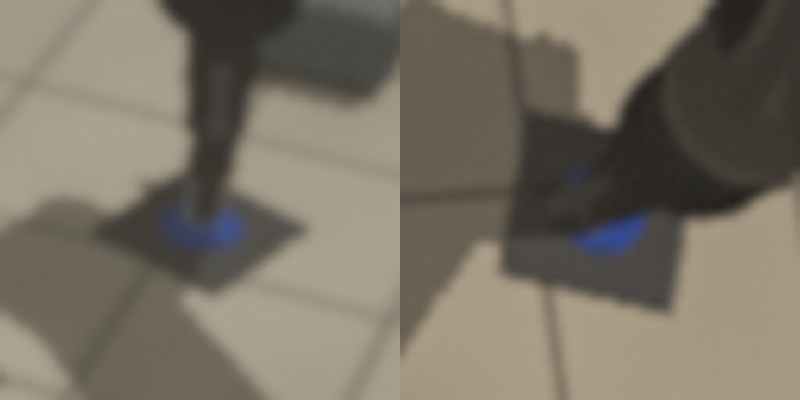

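```bash
python3 -m creep '[[[0,0,0.05],[0,0,0],1],[[0,0,0],[0,0,0],5],[[0,0,0],[0,0,0],5],[[0,0,0],[0,0,0],5],[[0,0,-1],[0,0,0],5],[[0,0,-2],[0,0,0],5],[[0,0,-3],[0,0,0],5],[[0,0,-3],[0,0,0],5]]'; python3 to.py .4406 -.0982 .12 55.5
```

```text
clock: 15.62
eef_pos: [0.4923, -0.4019, 0.1073]
ee_rot: [[0.951, 0.31, -0.005], [0.31, -0.951, 0.004], [-0.003, -0.005, -1.0]]
ft_force: [0.2, -0.8, -0.5]
grip_width: 0.0501
t 15.62 p [ 0.4923 -0.4019  0.1073] psi 18.0 tilt 0.35 cm tool [  4.48 -30.48  -1.13] len 30.83 wz total -0.654 F [ 0.2 -0.8 -0.5] g 0.0501 zc [-0.0047  0.0038 -1.    ]
level w [-0.0051  0.0033  0.    ]
```

```bash
python3 -m creep '[[[0.4,-2,-0.5],[0,0,-0.08],8.54],[[0.8,-3.4,-0.5],[0,0,-0.08],8.54],[[1.1,-3.3,0],[0,0,-0.08],8.54],[[1.4,-3.2,0],[0,0,-0.08],8.54],[[1.7,-3.0,0],[0,0,-0.08],8.54],[[2.0,-2.9,0],[0,0,-0.08],8.54],[[2.3,-2.8,0],[0,0,-0.08],8.54],[[2.4,-2.6,0],[0,0,-0.08],8.54]]'; python3 to.py .4406 -.0982 .12 55.5;python3 look.py l7 .495 -.404 .02 32
```

```text
clock: 16.28
eef_pos: [0.4609, -0.143, 0.1324]
ee_rot: [[0.569, 0.822, 0.018], [0.823, -0.568, -0.018], [-0.005, 0.025, -1.0]]
ft_force: [0.7, 0.6, -0.2]
grip_width: 0.0857
t 16.28 p [ 0.4609 -0.143   0.1324] psi 55.3 tilt 1.46 cm tool [ 2.54 -4.24  1.12] len 5.07 wz total -0.003 F [ 0.7  0.6 -0.2] g 0.0857 zc [ 0.0181 -0.018  -0.9997]
level w [0.0251 0.0045 0.    ]
```

View pics/l7.png

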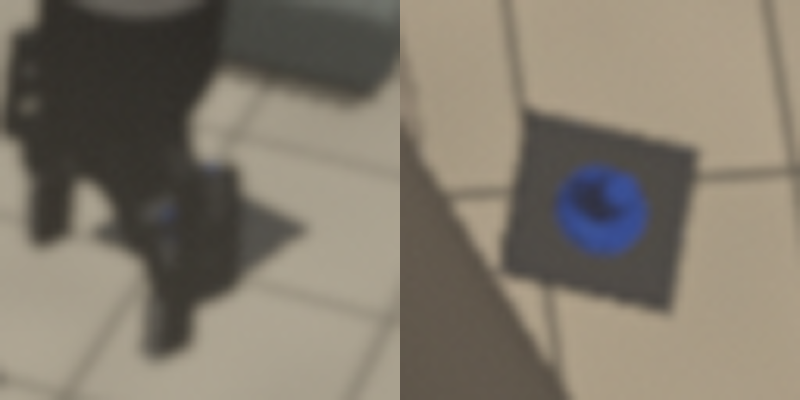

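The cup stands upright on its disc, near centre (top crop, 602,210). Next I'll go over the cave.

```bash
python3 -m creep '[[[1.5,-2.5,0],[0.012,0.002,0],8.54],[[0.9,-1.5,0.5],[0.01,0.002,0],8.54],[[0,0,1],[0,0,0],8.54],[[0,0,1],[0,0,0],8.54],[[0,0,0],[0,0,0],8.54],[[0,0,0],[0,0,0],8.54]]'; python3 to.py .4406 -.0982 .07 55.5
```

```text
clock: 16.88
eef_pos: [0.4434, -0.0976, 0.109]
ee_rot: [[0.564, 0.826, 0.008], [0.826, -0.564, -0.005], [0.001, 0.009, -1.0]]
ft_force: [0.3, 0.4, -0.5]
grip_width: 0.0849
t 16.88 p [ 0.4434 -0.0976  0.109 ] psi 55.6 tilt 0.53 cm tool [-0.21 -0.24  3.9 ] len 3.91 wz total 0.003 F [ 0.3  0.4 -0.5] g 0.0849 zc [ 0.008  -0.0047 -1.    ]
level w [ 0.0093 -0.0006  0.    ]
```

```bash
python3 -m creep '[[[-0.2,-0.2,1],[0.009,0,0],8.54],[[0,0,1.3],[0,0,0],8.54],[[0,0,1.3],[0,0,0],8.54],[[0,0,1],[0,0,0],8.54],[[0,0,0],[0,0,0],8.54]]'; python3 to.py .4406 -.0982 0 55.5
```

```text
clock: 17.3
eef_pos: [0.4421, -0.1033, 0.0598]
ee_rot: [[0.571, 0.821, 0.001], [0.821, -0.571, -0.0], [0.0, 0.001, -1.0]]
ft_force: [-0.8, 0.5, 0.1]
grip_width: 0.0856
t 17.3 p [ 0.4421 -0.1033  0.0598] psi 55.2 tilt 0.07 cm tool [ 0.33 -0.42  5.98] len 6.0 wz total -0.005 F [-0.8  0.5  0.1] g 0.0856 zc [ 1.1e-03 -5.0e-04 -1.0e+00]
level w [ 0.0012 -0.0002  0.    ]
```

```bash
python3 look.py l8 .4406 -.0982 .02 32; python3 -m creep '[[[0.3,-0.4,0.5],[0,0,0],8.54],[[0,0,1.3],[0,0,0],8.54],[[0,0,1.3],[0,0,0],8.54],[[0,0,0.8],[0,0,0],8.54],[[0,0,0],[0,0,0],8.54]]'; python3 to.py .4406 -.0982 0 55.5
```

```text
clock: 17.82
eef_pos: [0.4441, -0.0978, 0.0229]
ee_rot: [[0.571, 0.821, 0.009], [0.821, -0.571, -0.002], [0.004, 0.009, -1.0]]
ft_force: [0.5, 0.3, 0.8]
grip_width: 0.0855
t 17.82 p [ 0.4441 -0.0978  0.0229] psi 55.2 tilt 0.54 cm tool [-0.24 -0.29  2.28] len 2.31 wz total -0.006 F [0.5 0.3 0.8] g 0.0855 zc [ 0.0093 -0.0017 -1.    ]
level w [ 0.0086 -0.0039  0.    ]
```

View pics/l8.png

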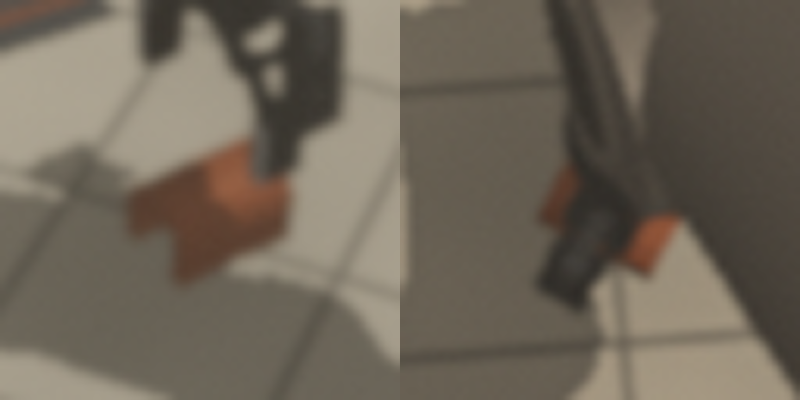

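```bash
python3 -m creep '[[[-0.3,-0.3,0.5],[0.009,-0.004,0],8.54],[[0,0,0.8],[0,0,0],8.54],[[0,0,0.7],[0,0,0],8.54],[[0,0,0.2],[0,0,0],8.54],[[0,0,0],[0,0,0],8.54]]'; python3 to.py .4406 -.0982 0 55.5
```

```text
clock: 18.23
eef_pos: [0.4406, -0.0984, -0.0]
ee_rot: [[0.571, 0.821, 0.001], [0.821, -0.571, -0.0], [0.0, 0.001, -1.0]]
ft_force: [-0.3, 0.2, 0.6]
grip_width: 0.0851
t 18.23 p [ 0.4406 -0.0984 -0.    ] psi 55.2 tilt 0.04 cm tool [ 0.02 -0.01 -0.  ] len 0.02 wz total -0.006 F [-0.3  0.2  0.6] g 0.0851 zc [ 7.e-04 -0.e+00 -1.e+00]
level w [ 0.0006 -0.0004  0.    ]
```

```bash
python3 -m creep '[[[0,0,0],[0,0,0],3.6],[[0,0,0],[0,0,0],3.6],[[0,0,0],[0,0,0],3.6],[[0,0,0],[0,0,0],3.6],[[0,0,0],[0,0,0],3.6],[[0,0,0],[0,0,0],3.6]]'; python3 to.py .4406 -.0982 0 55.5
```

```text
clock: 18.73
eef_pos: [0.4412, -0.0985, 0.001]
ee_rot: [[0.571, 0.821, 0.002], [0.821, -0.571, -0.001], [0.0, 0.002, -1.0]]
ft_force: [-0.5, -0.0, -0.0]
grip_width: 0.0433
t 18.73 p [ 0.4412 -0.0985  0.001 ] psi 55.2 tilt 0.12 cm tool [-0.01 -0.07  0.1 ] len 0.12 wz total -0.005 F [-0.5 -0.  -0. ] g 0.0433 zc [ 1.9e-03 -8.0e-04 -1.0e+00]
level w [ 0.002  -0.0004  0.    ]
```

```bash
python3 -m creep '[[[0,0,-1],[0,0,0],3.6],[[0,0,-2],[0,0,0],3.6],[[0,0,-2.5],[0,0,0],3.6],[[0,0,-2.5],[0,0,0],3.6],[[0,1,-1.5],[0,0,0.02],3.6],[[0,2.5,0],[0,0,0.02],3.6],[[0,3,0],[0,0,0.015],3.6],[[0,3,0],[0,0,0],3.6]]'; python3 to.py .6055 -.2235 .1 52
```

```text
clock: 19.4
eef_pos: [0.5124, -0.1524, 0.1044]
ee_rot: [[0.611, 0.792, -0.005], [0.792, -0.611, 0.0], [-0.003, -0.004, -1.0]]
ft_force: [1.1, 0.1, -1.7]
grip_width: 0.0428
t 19.4 p [ 0.5124 -0.1524  0.1044] psi 52.4 tilt 0.31 cm tool [ 0.05 11.72  0.38] len 11.72 wz total 0.006 F [ 1.1  0.1 -1.7] g 0.0428 zc [-5.4e-03  3.0e-04 -1.0e+00]
level w [-0.0045  0.0031  0.    ]
```

```bash
python3 -m creep '[[[0,3,0],[0,0,0.003],3.6],[[0,3,0],[0,0,0.003],3.6],[[0,3,0],[0,0,0],3.6],[[0,1.5,0.5],[0,0,0],3.6],[[0,0,1],[0,0,0],3.6],[[0,0,0],[0,0,0],3.6],[[0,0,0],[0,0,0],3.6]]'; python3 to.py .6055 -.2235 .05 52
```

```text
clock: 19.98
eef_pos: [0.6011, -0.2246, 0.0932]
ee_rot: [[0.62, 0.785, -0.001], [0.785, -0.62, 0.0], [-0.0, -0.001, -1.0]]
ft_force: [0.5, -0.1, -1.0]
grip_width: 0.0432
t 19.98 p [ 0.6011 -0.2246  0.0932] psi 51.7 tilt 0.04 cm tool [0.35 0.28 4.32] len 4.34 wz total -0.005 F [ 0.5 -0.1 -1. ] g 0.0432 zc [-6.e-04  3.e-04 -1.e+00]
level w [-0.0007  0.0001  0.    ]
```

```bash
python3 -m creep '[[[0.35,0.3,1],[0,0,0],3.6],[[0,0,1.5],[0,0,0],3.6],[[0,0,1.5],[0,0,0],3.6],[[0,0,1],[0,0,0],3.6],[[0,0,0],[0,0,0],3.6]]'; python3 to.py .6055 -.2235 .006 52
```

```text
clock: 20.4
eef_pos: [0.6025, -0.2193, 0.0395]
ee_rot: [[0.616, 0.788, -0.003], [0.788, -0.616, 0.002], [-0.0, -0.004, -1.0]]
ft_force: [-0.9, 0.9, -1.2]
grip_width: 0.0432
t 20.4 p [ 0.6025 -0.2193  0.0395] psi 52.0 tilt 0.23 cm tool [-0.15  0.51  3.34] len 3.39 wz total -0.001 F [-0.9  0.9 -1.2] g 0.0432 zc [-0.0033  0.0021 -1.    ]
level w [-0.0039  0.0004  0.    ]
```

```bash
python3 look.py l9 .6055 -.2235 .02 32
```

```text
(no output)
```

View pics/l9.png

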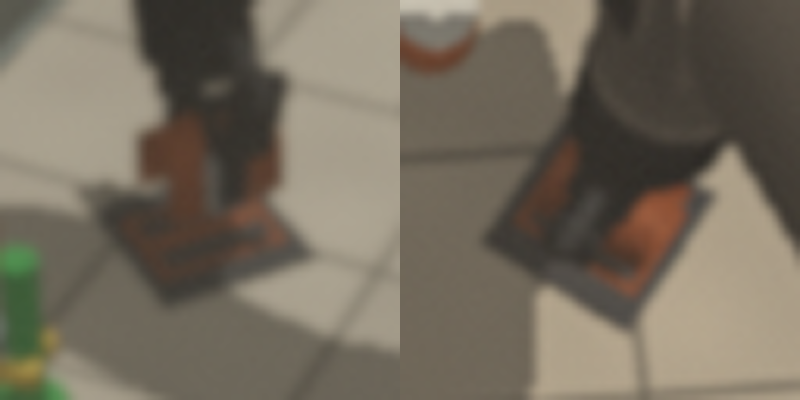

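```bash
python3 -m creep '[[[-0.1,0.5,0.5],[-0.004,0,0],3.6],[[0,0,1],[0,0,0],3.6],[[0,0,0.8],[0,0,0],3.6],[[0,0,0.4],[0,0,0],3.6],[[0,0,0],[0,0,0],3.6]]'; python3 to.py .6055 -.2235 .006 52
```

```text
clock: 20.92
eef_pos: [0.6092, -0.2245, 0.0139]
ee_rot: [[0.617, 0.787, 0.006], [0.787, -0.617, -0.003], [0.002, 0.007, -1.0]]
ft_force: [-0.4, 0.5, -0.3]
grip_width: 0.0427
t 20.92 p [ 0.6092 -0.2245  0.0139] psi 51.9 tilt 0.4 cm tool [-0.15 -0.35  0.79] len 0.88 wz total -0.001 F [-0.4  0.5 -0.3] g 0.0427 zc [ 0.0065 -0.0026 -1.    ]
level w [ 0.0067 -0.0019  0.    ]
```

```bash
python3 -m creep '[[[-0.15,-0.35,0.2],[0.007,-0.002,0],3.6],[[0,0,0.4],[0,0,0],3.6],[[0,0,0.2],[0,0,0],3.6],[[0,0,0],[0,0,0],3.6]]'; python3 to.py .6055 -.2235 .0055 52
```

```text
clock: 21.25
eef_pos: [0.6051, -0.2234, 0.005]
ee_rot: [[0.617, 0.787, -0.001], [0.787, -0.617, 0.0], [-0.0, -0.001, -1.0]]
ft_force: [-0.3, 0.5, -0.9]
grip_width: 0.0433
t 21.25 p [ 0.6051 -0.2234  0.005 ] psi 51.9 tilt 0.07 cm tool [ 0.02  0.04 -0.05] len 0.06 wz total -0.001 F [-0.3  0.5 -0.9] g 0.0433 zc [-1.2e-03  5.0e-04 -1.0e+00]
level w [-0.0012  0.0003  0.    ]
```

```bash
python3 -m creep '[[[0,0,0],[0,0,0],8.54],[[0,0,0],[0,0,0],8.54],[[0,0,0],[0,0,0],8.54],[[0,0,-1],[0,0,0],8.54],[[0,0,-2],[0,0,0],8.54],[[0,0,-3],[0,0,0],8.54],[[0,0,-3],[0,0,0],8.54],[[0,0,-3],[0,0,0],8.54]]'; python3 to.py .6076 -.0393 .19 6
```

```text
clock: 21.92
eef_pos: [0.6017, -0.2221, 0.1261]
ee_rot: [[0.616, 0.788, -0.011], [0.788, -0.616, 0.004], [-0.004, -0.011, -1.0]]
ft_force: [0.9, -0.2, 0.9]
grip_width: 0.0853
t 21.92 p [ 0.6017 -0.2221  0.1261] psi 52.0 tilt 0.67 cm tool [ 14.74 -10.86  -6.32] len 19.37 wz total 0.803 F [ 0.9 -0.2  0.9] g 0.0853 zc [-0.0109  0.0041 -0.9999]
level w [-0.0111  0.0035  0.    ]
```

```bash
python3 -m creep '[[[0,0,-3],[0,0,0.1],5],[[0,0,-3],[0,0,0.1],5],[[1,-1.5,-1.5],[0,0,0.1],5],[[1.5,-2,0],[0,0,0.1],5],[[1,-2.5,0],[0,0,0.1],5],[[0.5,-3,0],[0,0,0.1],5],[[0.5,-3,0],[0,0,0.1],5],[[0,0,0],[0,0,0.1],5]]'; python3 to.py .6076 -.0393 .19 6;python3 look.py l10 .6055 -.2235 .02 32
```

```text
clock: 22.58
eef_pos: [0.5937, -0.0908, 0.2252]
ee_rot: [[0.998, 0.066, 0.016], [0.066, -0.998, -0.001], [0.016, 0.002, -1.0]]
ft_force: [-0.3, 1.9, 0.5]
grip_width: 0.0501
t 22.58 p [ 0.5937 -0.0908  0.2252] psi 3.8 tilt 0.91 cm tool [ 1.68 -5.05  3.54] len 6.39 wz total -0.038 F [-0.3  1.9  0.5] g 0.0501 zc [ 1.590e-02 -7.000e-04 -9.999e-01]
level w [ 0.0018 -0.0159  0.    ]
```

View pics/l10.png

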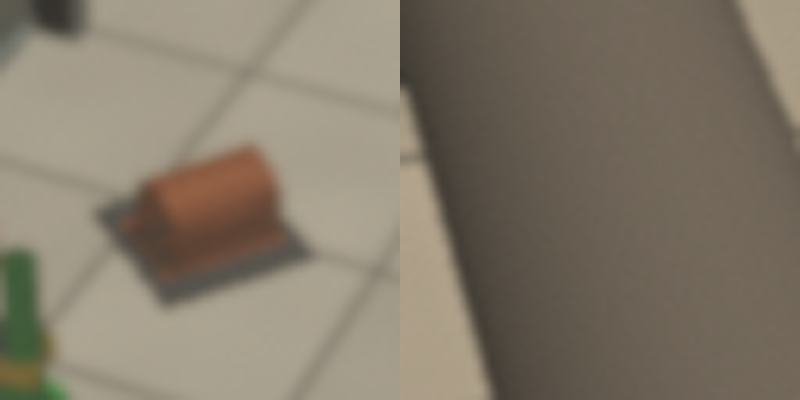

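The cave lies on its pad along the oblong; the side crop shows it at (215,215). Next, the strainer.

```bash
python3 -m creep '[[[0.8,-2.5,0],[0.002,-0.008,-0.02],5],[[0.8,-2.2,0],[0,-0.008,-0.02],5],[[0.1,-0.4,0.5],[0,0,0],5],[[0,0,1.5],[0,0,0],5],[[0,0,0],[0,0,0],5],[[0,0,0],[0,0,0],5]]'; python3 to.py .6076 -.0393 .15 6;python3 look.py l11 .6055 -.04 .1 32
```

```text
clock: 23.18
eef_pos: [0.608, -0.0533, 0.2069]
ee_rot: [[0.994, 0.113, 0.003], [0.113, -0.994, -0.01], [0.002, 0.01, -1.0]]
ft_force: [-0.1, -0.4, 0.8]
grip_width: 0.0505
t 23.18 p [ 0.608  -0.0533  0.2069] psi 6.5 tilt 0.58 cm tool [ 0.11 -1.45  5.68] len 5.86 wz total 0.009 F [-0.1 -0.4  0.8] g 0.0505 zc [ 0.0026 -0.0098 -0.9999]
level w [ 0.01   -0.0015  0.    ]
```

View pics/l11.png

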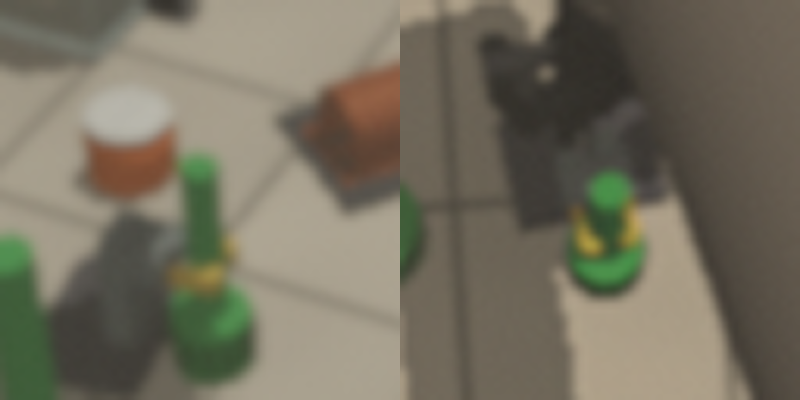

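```bash
python3 -m creep '[[[0.1,-1.4,0.5],[0.01,-0.001,0.009],5],[[0,0,1.3],[0,0,0],5],[[0,0,1.3],[0,0,0],5],[[0,0,1],[0,0,0],5],[[0,0,0],[0,0,0],5],[[0,0,0],[0,0,0],5]]'; python3 to.py .6076 -.0393 .15 6
```

```text
clock: 23.78
eef_pos: [0.6074, -0.0403, 0.1633]
ee_rot: [[0.995, 0.1, 0.002], [0.1, -0.995, 0.0], [0.002, -0.0, -1.0]]
ft_force: [0.3, 0.3, 0.8]
grip_width: 0.0501
t 23.78 p [ 0.6074 -0.0403  0.1633] psi 5.7 tilt 0.12 cm tool [ 0.02 -0.09  1.33] len 1.34 wz total -0.004 F [0.3 0.3 0.8] g 0.0501 zc [ 2.1e-03  5.0e-04 -1.0e+00]
level w [-0.0003 -0.0021  0.    ]
```

```bash
python3 look.py l12 .6076 -.04 .13 28; python3 - <<'E'
from ov import *
r=[]
for n in("side","top"):
    S,K,T=load(n+"_l12");c=(K,T);ty=np.array([.1,-.995,0]);tx=np.array([.995,.1,0]);p=np.array([.6074,-.0403,.168]);it=items("strainer",.6076,-.0393)
    for s in(-1,1):
        f=p+s*.025*ty; f2=p+s*.039*ty
        it.append((np.array([f+tx*.011,f-tx*.011,f2-tx*.011,f2+tx*.011]),(0,0,255),0))
    r.append(cv2.resize(crop(S,c,(.6076,-.04),.13,28,8,it),(400,400)))
cv2.imwrite("pics/c7.png",np.hstack(r))
E
```

```text
(no output)
```

View pics/c7.png

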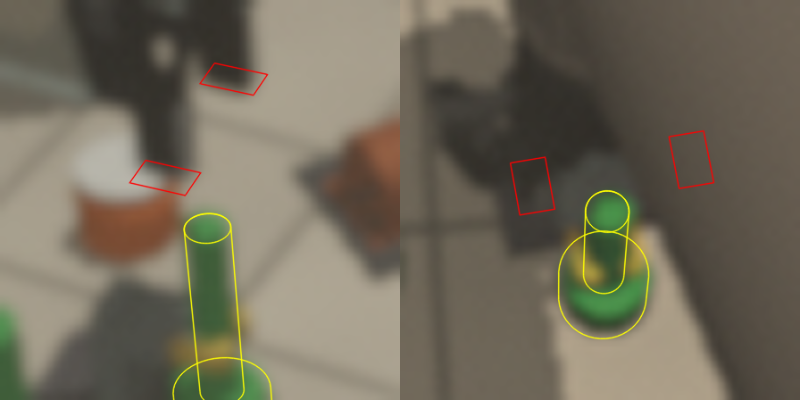

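```bash
python3 -m creep '[[[-0.1,-0.1,1],[0,-0.002,0],5],[[0,0,1.3],[0,0,0],5],[[0,0,1.3],[0,0,0],5],[[0,0,1],[0,0,0],5],[[0,0,0],[0,0,0],5]]'; python3 to.py .606 -.0393 .078 6
```

```text
clock: 24.3
eef_pos: [0.6079, -0.0396, 0.1154]
ee_rot: [[0.995, 0.099, 0.005], [0.099, -0.995, -0.0], [0.005, 0.001, -1.0]]
ft_force: [-0.6, 0.6, 0.5]
grip_width: 0.0498
t 24.3 p [ 0.6079 -0.0396  0.1154] psi 5.7 tilt 0.26 cm tool [-0.2  -0.05  3.74] len 3.75 wz total -0.005 F [-0.6  0.6  0.5] g 0.0498 zc [ 4.6e-03 -1.0e-04 -1.0e+00]
level w [ 0.0006 -0.0046  0.    ]
```

```bash
python3 -m creep '[[[-0.2,0,0.8],[0,-0.005,0],5],[[0,0,1.2],[0,0,0],5],[[0,0,1],[0,0,0],5],[[0,0,0.4],[0,0,0],5],[[0,0,0],[0,0,0],5]]'; python3 to.py .606 -.0393 .079 6
```

```text
clock: 24.72
eef_pos: [0.6055, -0.0398, 0.0772]
ee_rot: [[0.995, 0.1, -0.002], [0.1, -0.995, -0.001], [-0.002, 0.0, -1.0]]
ft_force: [-0.6, 0.6, 0.0]
grip_width: 0.0497
t 24.72 p [ 0.6055 -0.0398  0.0772] psi 5.7 tilt 0.1 cm tool [ 0.05 -0.04 -0.18] len 0.19 wz total -0.005 F [-0.6  0.6  0. ] g 0.0497 zc [-1.6e-03 -6.0e-04 -1.0e+00]
level w [0.0004 0.0016 0.    ]
```

```bash
python3 -m creep '[[[0,0,-0.2],[0,0,0],0.8],[[0,0,0],[0,0,0],0.8],[[0,0,0],[0,0,0],0.8],[[0,0,0],[0,0,0],0.8],[[0,0,0],[0,0,0],0.8],[[0,0,0],[0,0,0],0.8]]'; python3 to.py .606 -.0393 .079 6
```

```text
clock: 25.22
eef_pos: [0.6064, -0.0399, 0.0805]
ee_rot: [[0.995, 0.099, 0.0], [0.099, -0.995, -0.001], [0.0, 0.001, -1.0]]
ft_force: [0.3, 0.0, -0.7]
grip_width: 0.0166
t 25.22 p [ 0.6064 -0.0399  0.0805] psi 5.7 tilt 0.05 cm tool [-0.04 -0.07  0.15] len 0.17 wz total -0.005 F [ 0.3  0.  -0.7] g 0.0166 zc [ 3.e-04 -8.e-04 -1.e+00]
level w [ 0.0008 -0.0002  0.    ]
```

```bash
python3 -m creep '[[[-0.6,0,0],[0,0,0],0.8],[[-0.8,0,0],[0,0,0],0.8],[[-0.8,0,0],[0,0,0],0.8],[[-0.8,0,0],[0,0,0],0.8]]'; python3 to.py .567 -.0437 .0805 6
```

```text
clock: 25.55
eef_pos: [0.5845, -0.0425, 0.0837]
ee_rot: [[0.995, 0.099, 0.02], [0.099, -0.995, 0.001], [0.02, 0.001, -1.0]]
ft_force: [0.7, 0.2, -0.4]
grip_width: 0.0165
t 25.55 p [ 0.5845 -0.0425  0.0837] psi 5.7 tilt 1.13 cm tool [-1.76 -0.06  0.29] len 1.79 wz total -0.005 F [ 0.7  0.2 -0.4] g 0.0165 zc [ 1.970e-02  8.000e-04 -9.998e-01]
level w [ 0.0012 -0.0197  0.    ]
```

```bash
python3 -m creep '[[[-0.7,0,0.1],[0,-0.015,0],0.8],[[-0.8,0,0.1],[0,-0.008,0],0.8],[[-0.7,0,0.1],[0,-0.006,0],0.8],[[0,0,0],[0,0,0],0.8]]'; python3 to.py .567 -.0437 .0805 6; python3 look.py l13 .58 -.04 .06 28
```

```text
clock: 25.88
eef_pos: [0.5562, -0.0454, 0.0797]
ee_rot: [[0.995, 0.099, -0.018], [0.099, -0.995, -0.003], [-0.018, 0.001, -1.0]]
ft_force: [-0.6, -0.6, -1.7]
grip_width: 0.0165
t 25.88 p [ 0.5562 -0.0454  0.0797] psi 5.7 tilt 1.04 cm tool [ 1.09 -0.06 -0.1 ] len 1.1 wz total -0.005 F [-0.6 -0.6 -1.7] g 0.0165 zc [-0.0179 -0.0031 -0.9998]
level w [0.0013 0.0181 0.    ]
```

View pics/l13.png

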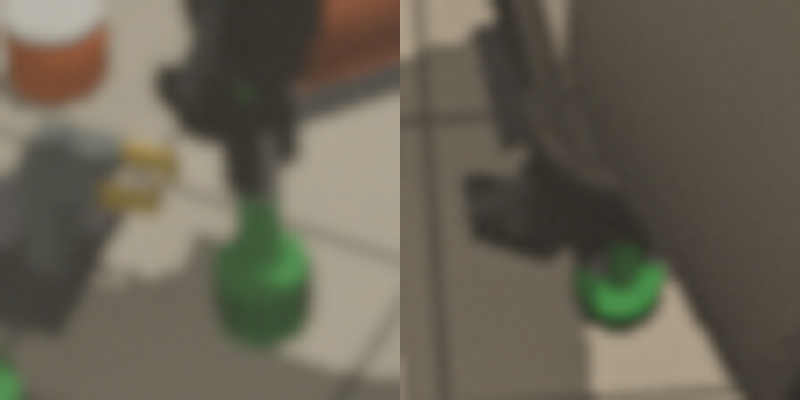

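Pipe is clear of the clip (jaws at (140,175), strainer at (262,290) in the crop) and upright. Next: level, lift, and carry.

```bash
python3 -m creep '[[[0,0,-0.5],[0.001,0.018,0],0.8],[[0,0,-1.5],[0,0,0],0.8],[[0,0,-2],[0,0,0],0.8],[[-1,-1,-1],[0,0,0],0.8],[[-2,-2.2,0],[0,0,0],0.8],[[-2,-2.5,0],[0,0,0],0.8],[[-2,-2.5,0],[0,0,0],0.8],[[-1.5,-2,0],[0,0,0],0.8]]'; python3 to.py .428 .0904 .13 6
```

```text
clock: 26.65
eef_pos: [0.4671, 0.0468, 0.1339]
ee_rot: [[0.996, 0.089, 0.017], [0.089, -0.996, 0.001], [0.017, 0.0, -1.0]]
ft_force: [0.3, -0.1, -1.5]
grip_width: 0.0167
t 26.65 p [0.4671 0.0468 0.1339] psi 5.1 tilt 0.99 cm tool [-3.51 -4.69  0.33] len 5.87 wz total -0.016 F [ 0.3 -0.1 -1.5] g 0.0167 zc [ 0.0172  0.0013 -0.9999]
level w [ 0.0002 -0.0173  0.    ]
```

```bash
python3 -m creep '[[[-1.2,-2,0],[0,-0.012,0],0.8],[[-1,-1.5,0],[0,-0.005,0],0.8],[[-0.6,-0.7,0],[0,0,0],0.8],[[0,0,0],[0,0,0],0.8],[[0,0,0],[0,0,0],0.8]]'; python3 to.py .4275 .0904 .086 6; python3 look.py l14 .428 .09 .06 28
```

```text
clock: 27.07
eef_pos: [0.4316, 0.0921, 0.1359]
ee_rot: [[0.995, 0.097, 0.006], [0.097, -0.995, 0.001], [0.006, -0.001, -1.0]]
ft_force: [-0.1, -0.6, -0.2]
grip_width: 0.0165
t 27.07 p [0.4316 0.0921 0.1359] psi 5.6 tilt 0.36 cm tool [-0.46  0.14  4.99] len 5.01 wz total -0.007 F [-0.1 -0.6 -0.2] g 0.0165 zc [ 0.0061  0.0015 -1.    ]
level w [-0.0009 -0.0062  0.    ]
```

View pics/l14.png

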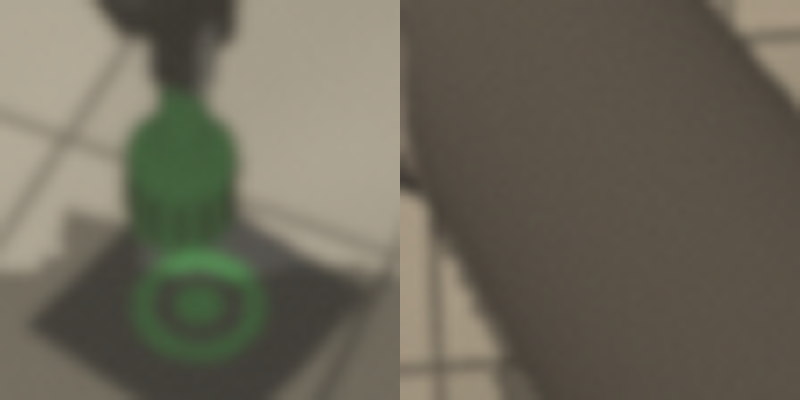

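```bash
python3 -m creep '[[[-0.5,0.1,0.8],[-0.001,-0.006,0],0.8],[[0,0,1],[0,0,0],0.8],[[0,0,1],[0,0,0],0.8],[[0,0,0.8],[0,0,0],0.8],[[0,0,0],[0,0,0],0.8]]'; python3 to.py .4275 .0904 .086 6
```

```text
clock: 27.58
eef_pos: [0.4287, 0.0864, 0.0955]
ee_rot: [[0.996, 0.089, -0.0], [0.089, -0.996, -0.001], [-0.0, 0.001, -1.0]]
ft_force: [-0.3, -0.2, -0.2]
grip_width: 0.0168
t 27.58 p [0.4287 0.0864 0.0955] psi 5.1 tilt 0.04 cm tool [-0.09 -0.41  0.95] len 1.04 wz total -0.016 F [-0.3 -0.2 -0.2] g 0.0168 zc [-2.e-04 -7.e-04 -1.e+00]
level w [0.0007 0.0003 0.    ]
```

```bash
python3 -m creep '[[[-0.1,-0.4,0.2],[0,0,0],0.8],[[0,0,0.4],[0,0,0],0.8],[[0,0,0.3],[0,0,0],0.8],[[0,0,0],[0,0,0],0.8]]'; python3 to.py .4275 .0904 .086 6; python3 look.py l15 .428 .09 .06 28
```

```text
clock: 27.92
eef_pos: [0.4267, 0.0906, 0.0843]
ee_rot: [[0.996, 0.089, -0.003], [0.089, -0.996, -0.001], [-0.003, 0.001, -1.0]]
ft_force: [-0.5, -0.4, -0.6]
grip_width: 0.0166
t 27.92 p [0.4267 0.0906 0.0843] psi 5.1 tilt 0.17 cm tool [ 0.07  0.02 -0.17] len 0.19 wz total -0.016 F [-0.5 -0.4 -0.6] g 0.0166 zc [-2.8e-03 -8.0e-04 -1.0e+00]
level w [0.0006 0.0029 0.    ]
```

View pics/l15.png

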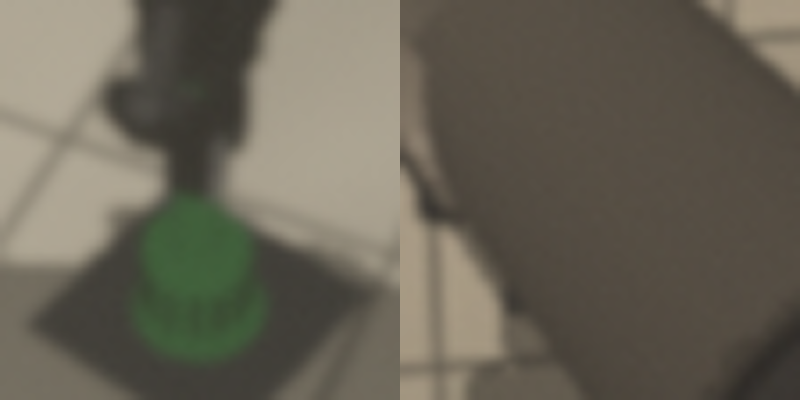

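```bash
python3 -m creep '[[[0.05,0,0.15],[0,0,0],0.8],[[0,0,0],[0,0,0],0.8]]'; python3 -m creep '[[[0,0,0.15],[0,0,0],0.8],[[0,0,0],[0,0,0],0.8]]'
```

```text
clock: 28.18
eef_pos: [0.428, 0.0908, 0.0837]
ee_rot: [[0.996, 0.089, -0.001], [0.089, -0.996, -0.0], [-0.001, 0.0, -1.0]]
ft_force: [0.3, -0.3, -0.5]
grip_width: 0.0165
clock: 28.35
eef_pos: [0.4293, 0.0909, 0.0833]
ee_rot: [[0.996, 0.088, 0.002], [0.088, -0.996, -0.0], [0.002, 0.001, -1.0]]
ft_force: [-0.3, -1.2, -0.9]
grip_width: 0.0164
```

```bash
python3 -m creep '[[[-0.15,0,0.2],[0,0,0],0.8],[[0,0,0],[0,0,0],0.8]]'; python3 -m creep '[[[-0.05,0,0.2],[0,0,0],0.8],[[0,0,0],[0,0,0],0.8]]';python3 look.py l16 .428 .09 .06 28
```

```text
clock: 28.52
eef_pos: [0.4307, 0.0912, 0.0835]
ee_rot: [[0.996, 0.087, 0.008], [0.087, -0.996, 0.0], [0.008, 0.001, -1.0]]
ft_force: [0.1, -0.7, -0.6]
grip_width: 0.0166
clock: 28.68
eef_pos: [0.4325, 0.0914, 0.0833]
ee_rot: [[0.996, 0.087, 0.012], [0.087, -0.996, 0.001], [0.012, 0.001, -1.0]]
ft_force: [0.4, -0.3, -1.2]
grip_width: 0.0164
```

View pics/l16.png

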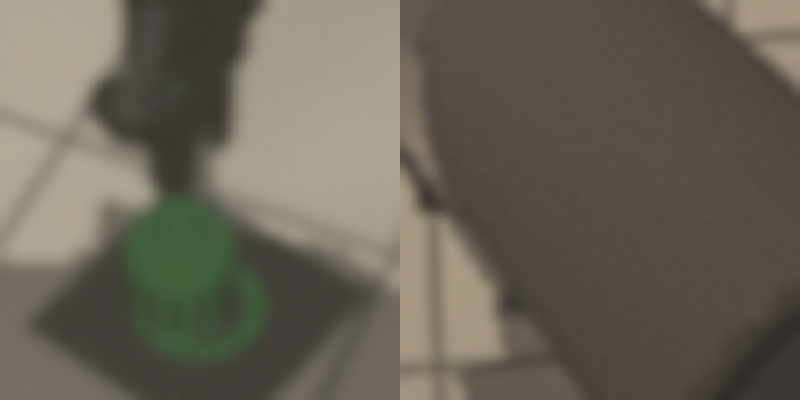

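```bash
python3 -c "
from rig import *
s=get_state();print(s['joint_pos'].round(3),s['ft_force'],s['eef_pos'])"
```

```text
[-0.006  0.345 -0.401  2.208  0.237  0.616 -2.063] [ 0.93753909 -1.05782124  3.64161485] [0.43264098 0.09158798 0.08312653]
```

```bash
python3 -m creep '[[[0,0,-0.4],[0,-0.006,0],0.8],[[-0.4,0,0],[0,-0.006,0],0.8],[[0,0,0],[0,0,0],0.8],[[0,0,0],[0,0,0],0.8]]'; python3 to.py .4275 .0904 .0845 6
```

```text
clock: 29.12
eef_pos: [0.4271, 0.0909, 0.0866]
ee_rot: [[0.996, 0.087, -0.003], [0.087, -0.996, -0.0], [-0.003, 0.0, -1.0]]
ft_force: [-0.5, 0.2, -0.9]
grip_width: 0.0165
t 29.12 p [0.4271 0.0909 0.0866] psi 5.0 tilt 0.15 cm tool [0.03 0.06 0.21] len 0.22 wz total -0.017 F [-0.5  0.2 -0.9] g 0.0165 zc [-2.6e-03 -4.0e-04 -1.0e+00]
level w [0.0002 0.0026 0.    ]
```

```bash
python3 -m creep '[[[0,0,0.2],[0,0.002,0],0.8],[[0,0,0],[0,0,0],0.8]]'; python3 look.py l17 .428 .09 .06 28;python3 to.py .4275 .0904 .0845 6
```

```text
clock: 29.28
eef_pos: [0.4265, 0.0907, 0.084]
ee_rot: [[0.996, 0.087, -0.001], [0.087, -0.996, -0.0], [-0.001, 0.0, -1.0]]
ft_force: [0.9, 0.1, -0.4]
grip_width: 0.0163
t 29.38 p [0.4268 0.0908 0.0843] psi 5.0 tilt 0.07 cm tool [ 0.07  0.05 -0.02] len 0.09 wz total -0.017 F [ 0.   1.3 -0.7] g 0.0166 zc [-1.2e-03 -3.0e-04 -1.0e+00]
level w [0.0002 0.0012 0.    ]
```

View pics/l17.png

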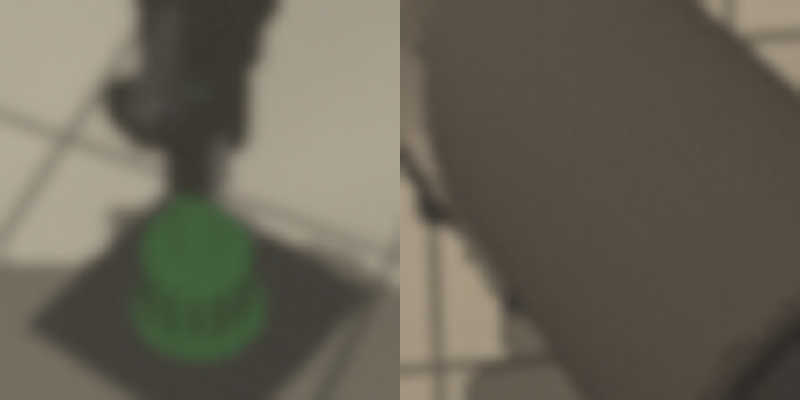

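```bash
python3 -m creep '[[[0,0,0],[0,0,0],4.5],[[0,0,0],[0,0,0],4.5],[[0,0,0],[0,0,0],4.5],[[0,0,0],[0,0,0],4.5]]'; python3 look.py l18 .428 .09 .06 28;python3 to.py .4275 .0904 .15 6
```

```text
clock: 29.72
eef_pos: [0.4271, 0.091, 0.0844]
ee_rot: [[0.996, 0.087, -0.001], [0.087, -0.996, -0.0], [-0.001, 0.0, -1.0]]
ft_force: [1.2, 0.6, 0.2]
grip_width: 0.0452
t 29.82 p [0.4271 0.091  0.0844] psi 5.0 tilt 0.04 cm tool [ 0.03  0.07 -6.56] len 6.56 wz total -0.017 F [ 0.3 -0.1 -0.3] g 0.0449 zc [-7.e-04 -1.e-04 -1.e+00]
level w [0.     0.0007 0.    ]
```

View pics/l18.png

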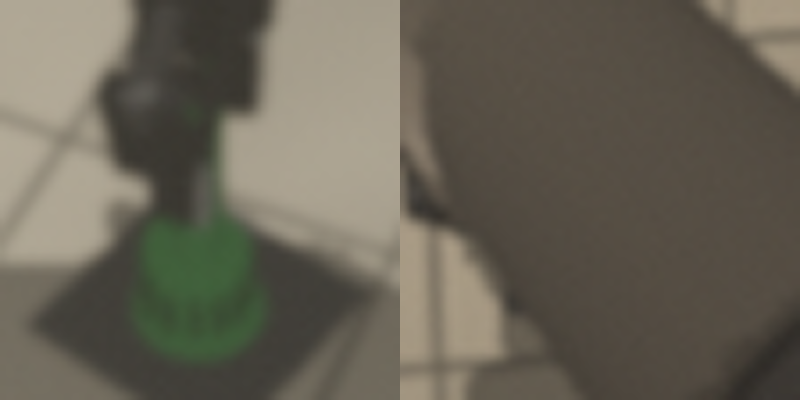

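Standing. I'll rise straight up with small steps, correcting drift.

```bash
python3 -m creep '[[[0,0,-1.5],[0,0,0],4.5],[[0,0,-1.5],[0,0,0],4.5],[[0,0,-1.5],[0,0,0],4.5]]'; python3 to.py .4275 .0904 .2 6
```

```text
clock: 30.07
eef_pos: [0.4246, 0.0905, 0.128]
ee_rot: [[0.996, 0.088, -0.008], [0.088, -0.996, -0.001], [-0.008, 0.001, -1.0]]
ft_force: [-0.4, 0.3, 0.9]
grip_width: 0.0451
t 30.07 p [0.4246 0.0905 0.128 ] psi 5.0 tilt 0.45 cm tool [ 0.24  0.04 -7.2 ] len 7.21 wz total -0.017 F [-0.4  0.3  0.9] g 0.0451 zc [-0.0078 -0.0012 -1.    ]
level w [0.0005 0.0079 0.    ]
```

```bash
python3 -m creep '[[[0.2,0,-2.5],[0,0.008,0],4.5],[[0,0,-3],[0,0,0],4.5],[[0,0,-3],[0,0,0],4.5],[[0,0,-3],[0,0,0],4.5],[[1.5,2,-1],[0,0,0],4.5],[[1.5,3,0],[0,0,0],4.5],[[1,3.5,0],[0,0,0],4.5],[[1,3.5,0],[0,0,0],4.5]]'; python3 to.py .46 -.35 .26
```

```text
clock: 30.73
eef_pos: [0.4889, -0.0188, 0.265]
ee_rot: [[0.994, 0.106, 0.009], [0.106, -0.994, 0.002], [0.009, -0.001, -1.0]]
ft_force: [0.8, -0.0, 0.6]
grip_width: 0.0451
t 30.73 p [ 0.4889 -0.0188  0.265 ] psi 6.1 tilt 0.53 cm tool [-6.38 32.63  0.41] len 33.25 wz total -0.0 F [ 0.8 -0.   0.6] g 0.0451 zc [ 0.0091  0.0017 -1.    ]
level w [-0.0007 -0.0093  0.    ]
```

```bash
python3 -m creep '[[[-0.5,3.7,0],[0,0,0],4.5],[[-0.5,3.7,0],[0,0,0],4.5],[[-0.7,3.7,0],[0,0,0],4.5],[[-0.7,3.7,0],[0,0,0],4.5],[[-0.9,3.7,0],[0,0,0],4.5],[[-1,3.7,0],[0,0,0],4.5],[[-1.2,3.7,0],[0,0,0],4.5],[[-1.5,3.6,0],[0,0,0],4.5]]'; python3 to.py .25 -.6 .26
```

```text
clock: 31.4
eef_pos: [0.4532, -0.3318, 0.2652]
ee_rot: [[0.993, 0.113, 0.015], [0.113, -0.994, 0.002], [0.016, -0.0, -1.0]]
ft_force: [1.6, -0.2, -0.1]
grip_width: 0.0452
t 31.4 p [ 0.4532 -0.3318  0.2652] psi 6.5 tilt 0.89 cm tool [-23.22  24.35   0.16] len 33.65 wz total -0.0 F [ 1.6 -0.2 -0.1] g 0.0452 zc [ 0.0155  0.0019 -0.9999]
level w [-0.0001 -0.0156  0.    ]
```

```bash
python3 -m creep '[[[-2.7,2.9,0],[0,0,0],4.5],[[-2.7,2.9,0],[0,0,0],4.5],[[-2.7,2.9,0],[0,0,0],4.5],[[-2.7,2.9,0],[0,0,0],4.5],[[-2.7,2.9,0],[0,0,0],4.5],[[-2.7,2.9,0],[0,0,0],4.5],[[-2,2,0],[0,0,0],4.5],[[0,0,0],[0,0,0],4.5]]'; python3 - <<'E'
from rig import *
from ov import *
cams=[];J={"jar":(.364,.286,0),"cave":(.6055,-.2235,52),"cup":(.4954,-.4041,0),"strainer":(.428,.0904,0),"amber":(.5892,.2262,0)}
for n in("side","top"):
    p=get_image(n);np.savez(f"{n}_end.npz",px=p["pixels"],K=p["camera_matrix"],T=p["T"]);cv2.imwrite(f"pics/end_{n}.png",p["pixels"]);c=(p["camera_matrix"],p["T"])
    cams.append([cv2.resize(crop(p["pixels"],c,(x,y),.03,26,8,[(P+[0,0,0 if k=="amber" else .004],col,h) for P,col,h in items(k,x,y,np.radians(a))]),(300,300)) for k,(x,y,a) in J.items()])
R=[np.hstack(r) for r in cams];im=np.vstack(R)
cv2.imwrite("pics/end_a.png",im[:,:600]);cv2.imwrite("pics/end_b.png",im[:,600:1200]);cv2.imwrite("pics/end_c.png",im[:,1200:])
E
```

```text
clock: 32.07
eef_pos: [0.2789, -0.5626, 0.2612]
ee_rot: [[0.995, 0.103, 0.013], [0.103, -0.995, -0.002], [0.012, 0.003, -1.0]]
ft_force: [-0.3, 0.2, -0.2]
grip_width: 0.0449
```

View pics/end_a.png

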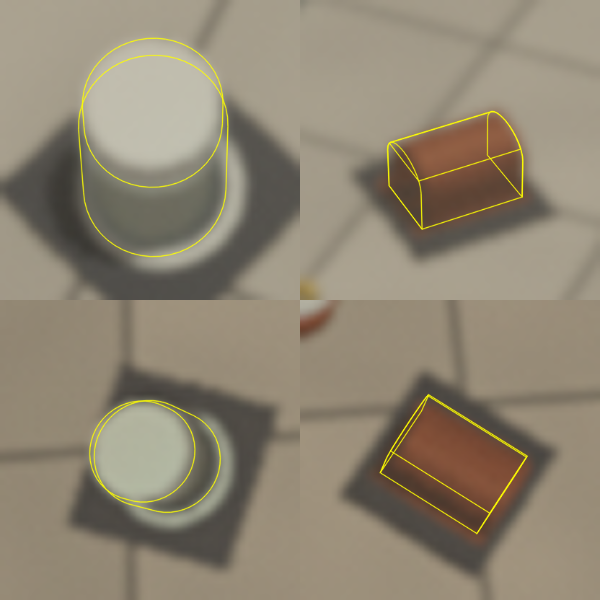

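View pics/end_b.png

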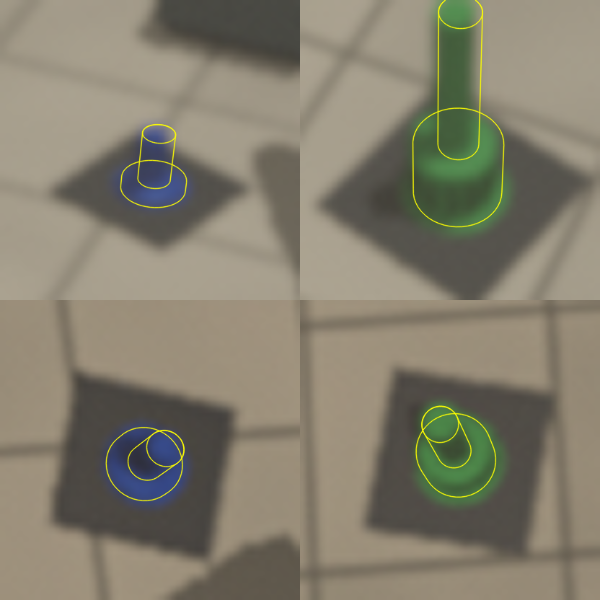

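View pics/end_top.png

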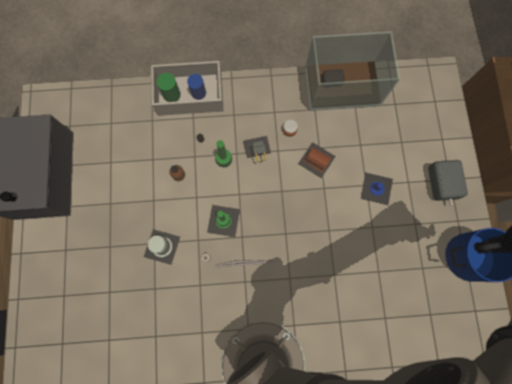

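View pics/end_c.png

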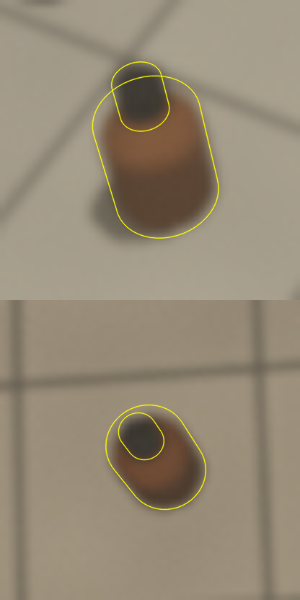

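All four pieces sit on their pads in both views, within a few mm, and the amber bottle is where it started. Forces are about zero with the arm clear, so I'm handing in.

```bash
python3 -c "
from rig import *
s=get_state();print(s['clock'],s['ft_force'].round(1));print(hand_in())"
```

```text
32.1667 [0.6 1.2 0.1]
the job is handed in; nothing more can be done
None
```

I put the jar, suction cup, cave and strainer on their own pads and handed the job in at 32 s. The strainer came level out of the clip's mouth before I lifted it; the tool tipped about 1° and rose about 3 mm on the way.

**Last checks:** I compared both camera views with outlines drawn at the target positions.
- **Cup, cave and strainer:** upright and within about 3 mm of their pad centres, with the cave lying along its oblong.
- **Jar:** upright and about 3–5 mm off its ring centre, still inside the 12 mm limit.
- **Amber bottle:** standing where it started.
- **Arm:** clear of everything, with wrist force near zero.

**What disagreed:**
- Fingertip positions predicted from the arm's pose sat about 2–4 mm from where the side camera showed them.
- On the first lowering, the strainer's foot touched the pad about 1 mm sooner than expected and the tool slid about 5 mm. I lifted it, re-centred it and set it down again before letting go.

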